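# Lid the food pan and snap its four clips down

### The arm

A 6-joint arm with a two-finger parallel gripper is mounted at the origin on a cart in front of the work surface, level with it; the furniture and walls round the work are solid. World frame = base frame: x ahead of the robot, y to its left, z up, the work surface at z = 0. Lengths are in mm, angles in rad, forces in N, time in s.
With the tool pointing down it reaches from about 425 to 925 mm from the base axis. Payload 12.5 kg.
Tool frame: the origin (TCP) lies midway between the tips of the shut fingers; the grasp point (between the pads) lies env.grip_depth behind it (env.grip_depth is the distance from the TCP to the grasp point, in mm); z points along the fingers, y is the direction in which the jaws open and shut (so a half turn about z gives the same grasp; the last joint's range is limited). The gripper opens to 85 mm and grips with 20 to 120 N. Pads are 22 mm wide; open, the fingers measure 114 mm over their backs; the gripper's body (76 mm by 85 mm) begins 54 mm behind the grasp point. The pads swing forward as they close: fully open they stand 13 mm farther back than shut.
Start: joints at [-1.208, 0.491, 1.559, -0, 1.092, -0.106], TCP at [282.409, -557.575, 231.327] pointing down, gripper open.
Joint ranges: [-3.1, 3.1], [-0.84, 2.19], [0.05, 2.79], [-1.13, 4.28], [0.06, 2.93], [-2.69, 2.69]. Speed limits (rad/s): [2.22, 2.22, 2.79, 3.14, 3.14, 3.14].

### API

Orientations are given as a unit quaternion [w, x, y, z].
In Python, from bench import env gives the robot as it stands.
- The arm moves only by the tool move_arm, never from a script. Its argument "deltas" is a list of rows, each a list of 7 numbers: the shift along the tool's x, y, z in mm, then the turn, a rotation vector about the tool's x, y, z in rad, then the gripper command: -1 is shut, 1 is fully open, values between are in proportion. A call has 1 to 12 rows; each row is the pose to reach, as a shift and turn from the pose measured when the call began, along the tool's axes at that moment; what a row does not reach only later rows make up. A row lasts 1/12 s, in which the tool goes at most 41.7 mm and 7.16 degrees, less where a joint would pass 70% of its speed; a pose out of reach is approached as far as the arm can. A call with a gripper value outside its range is refused whole. The fingers move at their own pace and stop on an object; "newtons" is the grip in N (left out, the last holds). Time passes only in rows, so rows that repeat a pose let the fingers close. It gives the time, the measured TCP pose, the force and the opening at its end, in the units of the state.
- env.get_state(): the state, without advancing time (a new reading comes with each control period).
- env.grab_frame(name): name is "side" or "top" or "wrist"; returns a dict with "image" (384x512x3 uint8, red, green, blue), "fx", "fy", "cx", "cy" (pixels), "R" (3x3) and "t" (3): a world point X has camera coordinates R X + t; the wrist camera has in their place "hand_eye" (4x4, takes a point from camera to tool coordinates, whose origin is the TCP and whose axes are the flange's). Camera axes: x right, y down, z forward; pixel columns grow to the right and rows downward; lengths in mm; the calibration is good to about 2 mm. A picture is of the moment at which its call begins: read the wrist's pose just before it. There is no depth.
- env.close_job(): hands the job in, once; it reports no verdict.
The state is a dict: "time_s": time; "q": joint angles; "joint_vel": joint speeds; "tau": joint torques, N m; "ee_pos": TCP position; "ee_rot": TCP orientation; "contact_force": force on the tool from outside, world axes, zero at the start; "ft_torque": the same for the moment, N m; "finger_gap": finger opening in mm.
Only numpy, scipy, OpenCV 4.12 (cv2) and the standard library are available. Lean on these libraries where they do the work, as an engineer would, in place of code of your own. Each camera call takes 0.05 s, during which the arm holds its last target.

### The job

Put the lid on the clear food pan so that it sits fully home on the rim, setting it down without dropping it, then fold down its four blue clips one after the other until each has snapped under the rim. The clips are brittle and their tabs are bent by different amounts: feel for the snap and never press on a clip with more than 20 N. Leave the other things on the table alone.

Things in the scene. Friction and masses are not known exactly. Their poses are not given: they have to be found in the camera images.
- pan: Clear plastic food pan, 162 (x) x 176 (y) x 100 mm, two sauce ramekins in it, held fast in a low steel holder on a green chopping board (top 29 mm above the table); it does not shift when pushed. Origin: centre of its underside, z up. The edge of a shelf overhead lies 0.71 m ahead of the robot's base, 0.34 m above the table: keep the hand clear of it on the far side.
- pan_mouth (a point): Centre of the pan's mouth, level with the top of its flat rim flange (9 mm wide, 4 mm thick), 100 mm above the pan's origin. The mouth inside the flange is 144 x 158 mm and narrows to 138 x 152 mm 8 mm down. Under the flange's outer edge, in the middle of each side, a turned-down catch 58 mm long reaches to 10 mm below this point.
- lid: Loose off-white plastic lid with a blue clip on each edge, 0.3 to 0.5 kg; plate 162 (x) x 176 (y) x 4 mm, its top 18 mm above the origin (centre of the underside of its plug, z up). The plug is 14 mm deep, 136 x 150 mm, drawn in 4 mm at its lower edge, with 1 mm play all round in the mouth. Starts on the board beside the pan. Home on the pan (x along the pan's x, either way round) its origin is 86 mm above the pan's.
- lid_grip (a point): Centre of the top of the lid's grip bar, 46 mm above the lid's origin. The bar is 18 mm thick (lid's x), 76 mm long (lid's y) and stands 28 mm above the plate.
- near_flap: Blue clip at the lid's -x edge, 60 mm wide along the edge, 35 mm long. Origin: middle of its hinge axis, 84.5 mm from the lid's centre, 18 mm above the lid's origin. Its own x points outward and z up when folded down; they turn with it. Folded down it hangs 35 mm below the hinge, outer face 3 mm outside it (but see point near_tab_root), with its hook (13 to 19 mm below the hinge) under the pan's catch.
- far_flap: Blue clip at the lid's +x edge, 60 mm wide along the edge, 35 mm long. Origin: middle of its hinge axis, 84.5 mm from the lid's centre, 18 mm above the lid's origin. Its own x points outward and z up when folded down; they turn with it. Folded down it hangs 35 mm below the hinge, outer face 3 mm outside it (but see point far_tab_root), with its hook (13 to 19 mm below the hinge) under the pan's catch.
- left_flap: Blue clip at the lid's +y edge, 60 mm wide along the edge, 35 mm long. Origin: middle of its hinge axis, 91.5 mm from the lid's centre, 18 mm above the lid's origin. Its own x points outward and z up when folded down; they turn with it. Folded down it hangs 35 mm below the hinge, outer face 3 mm outside it (but see point left_tab_root), with its hook (13 to 19 mm below the hinge) under the pan's catch.
- right_flap: Blue clip at the lid's -y edge, 60 mm wide along the edge, 35 mm long. Origin: middle of its hinge axis, 91.5 mm from the lid's centre, 18 mm above the lid's origin. Its own x points outward and z up when folded down; they turn with it. Folded down it hangs 35 mm below the hinge, outer face 3 mm outside it (but see point right_tab_root), with its hook (13 to 19 mm below the hinge) under the pan's catch.
- near_tab_root (a point): Point on the outer face of the near clip, 14 mm from its hinge, where its thumb tab begins (21 mm long, on to the clip's end). Use has bent each tab stiffly outward by 0 to 0.55 rad, differently on every clip and not shown by any pose: with the clip shut, the tab's face 30 mm below the hinge stands 0 to 10 mm further out than this point.
- far_tab_root (a point): Point on the outer face of the far clip, 14 mm from its hinge, where its thumb tab begins (21 mm long, on to the clip's end). Use has bent each tab stiffly outward by 0 to 0.55 rad, differently on every clip and not shown by any pose: with the clip shut, the tab's face 30 mm below the hinge stands 0 to 10 mm further out than this point.
- left_tab_root (a point): Point on the outer face of the left clip, 14 mm from its hinge, where its thumb tab begins (21 mm long, on to the clip's end). Use has bent each tab stiffly outward by 0 to 0.55 rad, differently on every clip and not shown by any pose: with the clip shut, the tab's face 30 mm below the hinge stands 0 to 10 mm further out than this point.
- right_tab_root (a point): Point on the outer face of the right clip, 14 mm from its hinge, where its thumb tab begins (21 mm long, on to the clip's end). Use has bent each tab stiffly outward by 0 to 0.55 rad, differently on every clip and not shown by any pose: with the clip shut, the tab's face 30 mm below the hinge stands 0 to 10 mm further out than this point.
- near_clip (a joint): Angle of the near clip (rad): 0 snapped down, 1.57 straight out, more is up; starts at 1.3 to 1.9. It swings easily (about 1 N) until, lid home, the hook meets the catch at 0.35; then 7 to 12 N inward on the tab 30 mm below the hinge takes it over the catch (at 0.15) to snap to 0, a springy stop. Pushed inward while above 0.8 it jams: fold it down from above first. Over 20 N cracks it.
- far_clip (a joint): Angle of the far clip (rad): 0 snapped down, 1.57 straight out, more is up; starts at 1.3 to 1.9. It swings easily (about 1 N) until, lid home, the hook meets the catch at 0.35; then 7 to 12 N inward on the tab 30 mm below the hinge takes it over the catch (at 0.15) to snap to 0, a springy stop. Pushed inward while above 0.8 it jams: fold it down from above first. Over 20 N cracks it.
- left_clip (a joint): Angle of the left clip (rad): 0 snapped down, 1.57 straight out, more is up; starts at 1.3 to 1.9. It swings easily (about 1 N) until, lid home, the hook meets the catch at 0.35; then 7 to 12 N inward on the tab 30 mm below the hinge takes it over the catch (at 0.15) to snap to 0, a springy stop. Pushed inward while above 0.8 it jams: fold it down from above first. Over 20 N cracks it.
- right_clip (a joint): Angle of the right clip (rad): 0 snapped down, 1.57 straight out, more is up; starts at 1.3 to 1.9. It swings easily (about 1 N) until, lid home, the hook meets the catch at 0.35; then 7 to 12 N inward on the tab 30 mm below the hinge takes it over the catch (at 0.15) to snap to 0, a springy stop. Pushed inward while above 0.8 it jams: fold it down from above first. Over 20 N cracks it.
- cutlery_roll_1: Bystander: blue cloth-look cutlery roll, 41 x 222 x 38 mm, lying left of the board. Origin: centre of its underside.
- shaker: Bystander: white shaker, 41 mm wide, 84 mm tall, right of the board. Origin: centre of its underside.

How it is judged (in metres and radians):
On the way:
1. the lid sits fully home on the pan, level, its clips not yet snapped (z of lid in the frame of pan between 0.084 and 0.088 m and horizontal distance between lid and pan below 0.004 m and angle between lid's own z axis and vertical below 0.02 rad and value of joint each of near_clip, far_clip, left_clip, right_clip above 0.2 rad), for 0.2 s.
At the end, for the whole second after the job is handed in: The lid is home on the pan (its origin 84 to 88 mm above the pan's, within 4 mm of its centre, tilted less than 0.02 rad), at rest and let go, and all four clips are snapped on (each joint below 0.08 rad) (z of lid in the frame of pan between 0.084 and 0.088 m and horizontal distance between lid and pan below 0.004 m and angle between lid's own z axis and vertical below 0.02 rad and value of joint each of near_clip, far_clip, left_clip, right_clip below 0.08 rad and linear speed of lid below 0.02 m/s); the robot touches nothing.
It fails at once if a clip is pressed with more than 20 N (contact force between any of the fingers, the arm and near_flap above 20 N or contact force between any of the fingers, the arm and far_flap above 20 N or contact force between any of the fingers, the arm and left_flap above 20 N or contact force between any of the fingers, the arm and right_flap above 20 N).
It fails at once if the lid is dropped (moves faster than 0.5 m/s while nothing holds it) (linear speed of lid above 0.5 m/s and contact force between the fingers and lid below 0.05 N).
It fails at once if the cutlery roll or the shaker is moved by more than 30 mm (distance of any of cutlery_roll_1, shaker from where it was at the start of the episode above 0.03 m).
It also fails if it takes over 72 s, if anything falls off the work surface, if the arm or the gripper's body presses on something with over 40 N, if the wrist force passes 120 N, or if a joint passes its speed limit or range.

## Working session

There is one attempt and no reset: what is moved stays moved. The work goes in short steps, Python scripts to look and compute and a tool call to move; the robot and the scene stay as the last step left them, time stands still between calls to the robot, and variables do not carry over. Pictures are saved under pics/ and viewed, and the job is handed in when it is done.

Besides the shell and the picture viewer there is one more tool, called as name(argument=value, ...) on one line, values as JSON. move_arm: Moves the arm, as the interface text tells. Its arguments: {"type":"object","properties":{"deltas":{"type":"array"},"newtons":{"type":"number"}},"required":["deltas"]}

```bash
ls; mkdir -p pics; cat > h.py <<'E'
from bench import env
import numpy as np, cv2
def shot(n,f):
    s=env.get_state(); d=env.grab_frame(n); cv2.imwrite('pics/'+f+'.png',cv2.cvtColor(d['image'],cv2.COLOR_RGB2BGR)); 
    np.savez('pics/'+f+'.npz',ee=s['ee_pos'],rot=s['ee_rot'],**{k:np.array(v) for k,v in d.items()})
    return d,s
E
python3 - <<'E'
from h import *
for n in ['side','top','wrist']:
    d,s=shot(n,n+'0')
    print(n,{k:np.round(v,3).tolist() for k,v in d.items() if k!='image'})
print(s, env.grip_depth)
E
```

```text
pics
side {'fx': 495.938, 'fy': 495.938, 'cx': 253.703, 'cy': 188.311, 'R': [[0.964, -0.267, 0.01], [-0.133, -0.511, -0.849], [0.232, 0.817, -0.528]], 't': [-503.745, 144.678, 1569.989]}
top {'fx': 366.066, 'fy': 366.066, 'cx': 259.531, 'cy': 195.554, 'R': [[0.009, -1.0, -0.0], [-0.994, -0.009, -0.109], [0.109, 0.001, -0.994]], 't': [-4.136, 540.97, 1504.668]}
wrist {'fx': 303.105, 'fy': 303.105, 'cx': 256.996, 'cy': 189.513, 'hand_eye': [[-0.0, -0.959, -0.282, 72.072], [1.0, -0.0, -0.0, -0.417], [0.0, -0.282, 0.959, -142.744], [0.0, 0.0, 0.0, 1.0]]}
{'time_s': 0.1, 'q': array([-1.20761152e+00,  4.91511427e-01,  1.55937368e+00,  4.35239103e-06,
        1.09166031e+00, -1.05595258e-01]), 'joint_vel': array([-0.0014099 , -0.00214873, -0.0018995 ,  0.00065092, -0.00135231,
        0.0010217 ]), 'tau': array([ 3.07770802e-03, -6.19445729e+01, -2.62025177e+01, -4.41825546e-05,
        2.88320334e-03,  4.96771725e-05]), 'ee_pos': array([ 282.33322169, -557.39326765,  230.78372456]), 'ee_rot': array([-4.72684787e-04,  9.72656310e-01,  2.32248738e-01, -5.92714156e-05]), 'contact_force': array([ 0.05383422, -0.29641899, -0.56517599]), 'ft_torque': array([0.00495369, 0.01412954, 0.01021746]), 'finger_gap': 85.21727633797441} 18.700000000000003
```

View pics/top0.png

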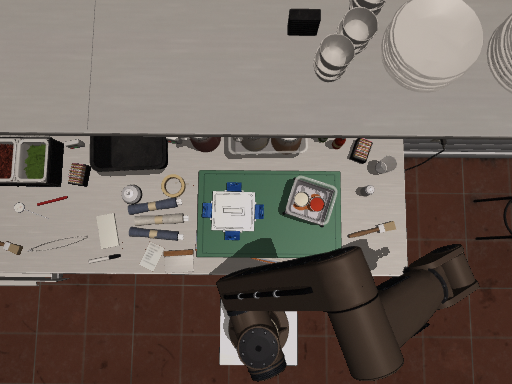

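View pics/side0.png

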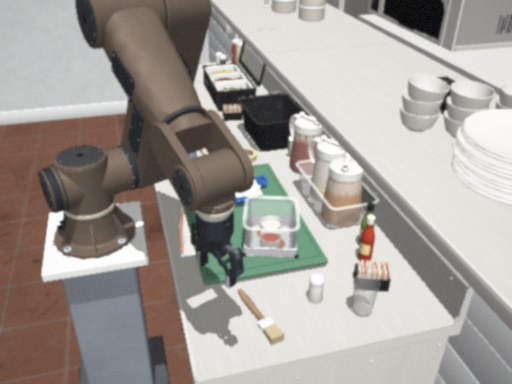

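View pics/wrist0.png

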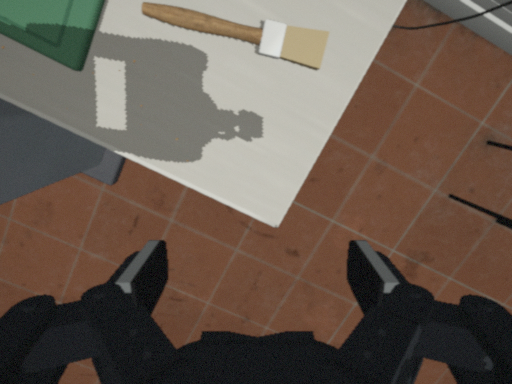

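```bash
python3 - <<'E'
from h import *
im=cv2.imread('pics/top0.png')[160:265,185:350]
cv2.imwrite('pics/top0c.png',cv2.resize(im,None,fx=4.8,fy=4.8,interpolation=cv2.INTER_CUBIC))
d=np.load('pics/top0.npz')
def px2w(u,v,z):
    r=d['R'].T@np.array([(u-d['cx'])/d['fx'],(v-d['cy'])/d['fy'],1]); c=-d['R'].T@d['t']; return c+r*(z-c[2])/r[2]
print(px2w(233,211,75),px2w(312,200,129), px2w(255,340,0))
E
```

```text
[472.14748171 107.53501482  75.        ] [ 514.47853585 -204.75002102  129.        ] [-51.00888565  13.95490321   0.        ]
```

View pics/top0c.png

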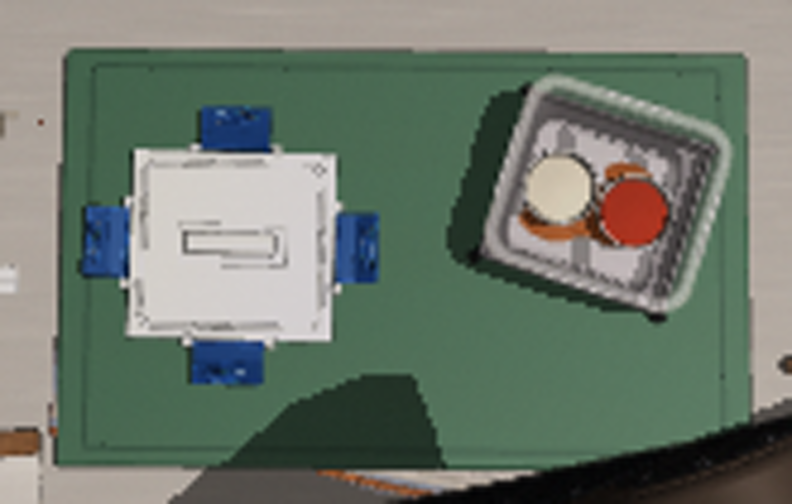

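```bash
cat >> h.py <<'E'
from scipy.spatial.transform import Rotation as Ro
def R_of(q): return Ro.from_quat([q[1],q[2],q[3],q[0]])
def Rdown(a, tilt=None):  # tool x at world angle a, z down
    return Ro.from_matrix(np.array([[np.cos(a),np.sin(a),0],[np.sin(a),-np.cos(a),0],[0,0,-1]]))
def delta(p,a=None,R=None):
    s=env.get_state(); R0=R_of(s['ee_rot']); p0=np.array(s['ee_pos'])
    if R is None: R=Rdown(a)
    d=R0.inv().apply(np.array(p)-p0); r=(R0.inv()*R).as_rotvec()
    print('t',round(s['time_s'],2),'pos',p0.round(1),'F',np.round(s['contact_force'],2),'gap',round(s['finger_gap'],1),'\n delta',d.round(1).tolist(),r.round(4).tolist(),'dist',np.linalg.norm(d).round(1))
def cam_of(f):
    d=np.load('pics/'+f+'.npz'); K=(d['fx'],d['fy'],d['cx'],d['cy'])
    if 'R' in d: return d['R'],d['t'],K
    H=d['hand_eye']; R0=R_of(d['rot']).as_matrix()
    Rc=R0@H[:3,:3]; c=R0@H[:3,3]+d['ee']
    return Rc.T,-Rc.T@c,K
def px2w(f,u,v,z):
    R,t,K=cam_of(f); r=R.T@np.array([(u-K[2])/K[0],(v-K[3])/K[1],1]); c=-R.T@t; return c+r*(z-c[2])/r[2]
def proj(f,X):
    R,t,K=cam_of(f); P=np.atleast_2d(X)@R.T+t; return np.c_[K[0]*P[:,0]/P[:,2]+K[2],K[1]*P[:,1]/P[:,2]+K[3]]
def crop(f,x0,y0,x1,y1,k):
    im=cv2.imread('pics/'+f+'.png')[y0:y1,x0:x1]; cv2.imwrite('pics/'+f+'_c.png',cv2.resize(im,None,fx=k,fy=k,interpolation=cv2.INTER_CUBIC))
E
python3 -c "
from h import *
delta([505,-195,250],np.pi/2)"
```

```text
t 0.15 pos [ 282.4 -557.4  230.9] F [-0.14  0.62 -0.36] gap 85.4 
 delta [362.4, -222.7, -18.9] [-0.0007, -0.0005, -1.102] dist 425.8
```

move_arm(deltas=[[362, -223, -19, 0, 0, -1.102, 1], [362, -223, -19, 0, 0, -1.102, 1], [362, -223, -19, 0, 0, -1.102, 1], [362, -223, -19, 0, 0, -1.102, 1], [362, -223, -19, 0, 0, -1.102, 1], [362, -223, -19, 0, 0, -1.102, 1], [362, -223, -19, 0, 0, -1.102, 1], [362, -223, -19, 0, 0, -1.102, 1], [362, -223, -19, 0, 0, -1.102, 1], [362, -223, -19, 0, 0, -1.102, 1], [362, -223, -19, 0, 0, -1.102, 1], [362, -223, -19, 0, 0, -1.102, 1]])

```text
time_s: 1.15
ee_pos: [505.6, -192.6, 250.1]
ee_rot: [-0.0, 0.706, 0.708, 0.0]
contact_force: [-0.6, 0.9, 0.1]
finger_gap: 85.6
```

```bash
python3 -c "
from h import *
shot('wrist','w1')
delta([475,110,250],np.pi/2)"
```

```text
t 1.2 pos [ 504.8 -194.1  249.9] F [ 0.56 -0.56  0.38] gap 85.6 
 delta [304.2, -29.1, 0.2] [-0.0006, -0.0007, 0.0024] dist 305.5
```

View pics/w1.png

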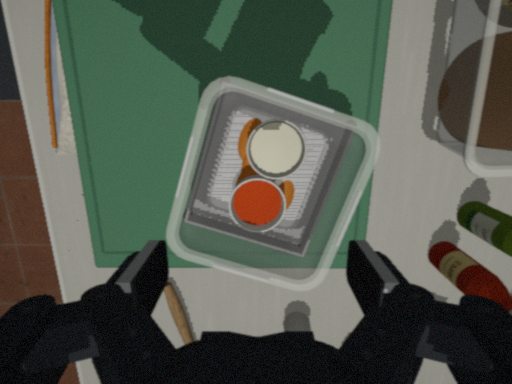

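```bash
python3 -c "
from h import *
crop('w1',155,70,390,300,2.55)"
```

```text
(no output)
```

View pics/w1_c.png

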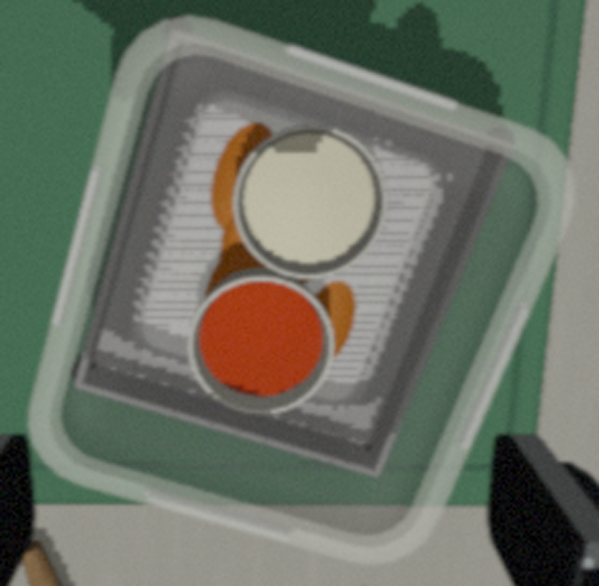

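move_arm(deltas=[[304, -29, 0, 0, 0, 0, 1], [304, -29, 0, 0, 0, 0, 1], [304, -29, 0, 0, 0, 0, 1], [304, -29, 0, 0, 0, 0, 1], [304, -29, 0, 0, 0, 0, 1], [304, -29, 0, 0, 0, 0, 1], [304, -29, 0, 0, 0, 0, 1], [304, -29, 0, 0, 0, 0, 1], [304, -29, 0, 0, 0, 0, 1], [304, -29, 0, 0, 0, 0, 1]])

```text
time_s: 2.03
ee_pos: [475.1, 109.0, 250.0]
ee_rot: [-0.0, 0.706, 0.708, -0.0]
contact_force: [0.3, -0.4, -0.0]
finger_gap: 85.8
```

```bash
python3 -c "
from h import *
shot('wrist','w2')
delta([475,110,200],np.pi/2)
crop('w2',0,0,512,384,1.5)"
```

```text
t 2.08 pos [475.3 108.5 250. ] F [ 1.   -1.08 -0.23] gap 85.1 
 delta [1.5, -0.2, 50.0] [-0.0009, -0.0004, 0.0014] dist 50.1
```

View pics/w2_c.png

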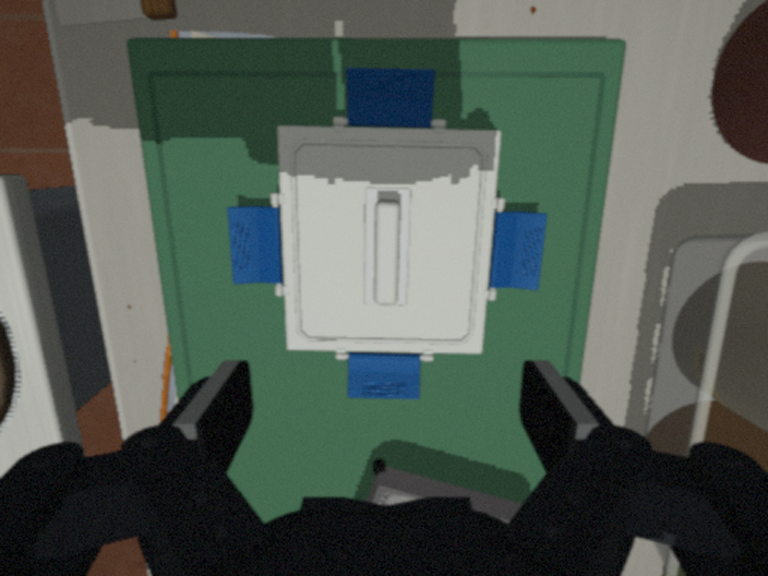

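```bash
cat > fit.py <<'E'
from h import *
from scipy.optimize import least_squares
def rect(p,z,hx=81,hy=88):
    c,s=np.cos(p[2]),np.sin(p[2]); 
    L=np.array([[-hx,-hy],[hx,-hy],[hx,hy],[-hx,hy]])
    return np.c_[L@np.array([[c,s],[-s,c]])+p[:2],np.full(4,z)]
def refine(f,p,z,w=6,r0=.25,r1=.75,hx=81,hy=88,sc=False):
    g=cv2.GaussianBlur(cv2.imread('pics/'+f+'.png'),(3,3),0).astype(np.float32)
    for it in range(6):
        C=rect(p,z,hx,hy); W=[];sd=[]
        for i in range(4):
            a,b=C[i],C[(i+1)%4]
            for t in np.linspace(r0,r1,25):
                m=a+(b-a)*t; n=np.array([b[1]-a[1],-(b[0]-a[0]),0]); n/=np.linalg.norm(n)
                q=proj(f,np.array([m,m+n]));dn=(q[1]-q[0]); s=np.linalg.norm(dn); dn/=s
                o=np.arange(-w,w+.01,.5); P=(q[0]+o[:,None]*dn).astype(np.float32)
                v=cv2.remap(g,P[:,0:1],P[:,1:2],cv2.INTER_LINEAR)[:,0]
                gr=np.abs(v[4:]-v[:-4]).sum(1); k=gr.argmax()
                if gr[k]>30: W.append(px2w(f,*(P[k+2]),z)); sd.append(i)
        W=np.array(W);sd=np.array(sd)
        def res(x):
            c,s=np.cos(x[2]),np.sin(x[2]); l=(W[:,:2]-x[:2])@np.array([[c,-s],[s,c]])
            return np.choose(sd,[-l[:,1]-hy,l[:,0]-hx,l[:,1]-hy,-l[:,0]-hx])
        p=least_squares(res,p,loss='soft_l1').x
    r=res(p); print(f,'fit',p.round(4),[(int((sd==i).sum()),round(float(np.median(r[sd==i])),2)) for i in range(4)])
    return p
def draw(f,p,zs,out,k=1.5,hx=81,hy=88):
    im=cv2.resize(cv2.imread('pics/'+f+'.png'),None,fx=k,fy=k,interpolation=cv2.INTER_CUBIC)
    for z in zs: cv2.polylines(im,[np.round(proj(f,rect(p,z,hx,hy))*k).astype(int)],True,(0,0,255),1)
    cv2.imwrite('pics/'+out+'.png',im)
E
python3 - <<'E'
from fit import *
for (u,v) in [(278,127),(500,130),(483,354),(288,351)]: print('lid',px2w('w2',u/1.5,v/1.5,47).round(1))
for (u,v) in [(378,203),(398,203),(376,304),(398,305)]: print('bar',px2w('w2',u/1.5,v/1.5,75).round(1))
sides=[[(290,42),(450,100)],[(97,165),(52,320)],[(530,300),(460,455)],[(150,500),(290,540)]]
for s in sides: 
    P=[px2w('w1',u/2.55+155,v/2.55+70,129)[:2] for u,v in s]; print('pan',np.round(P,1).tolist(),np.degrees(np.arctan2(*(P[1]-P[0])[::-1])).round(2))
E
```

```text
lid [397.5 197.6  47. ]
lid [557.4 196.   47. ]
lid [556.2  19.8  47. ]
lid [394.5  22.1  47. ]
bar [469.8 146.7  75. ]
bar [483.7 146.7  75. ]
bar [468.2  72.9  75. ]
bar [484.4  72.2  75. ]
pan [[515.1, -109.1], [568.2, -127.1]] -18.71
pan [[450.4, -148.7], [431.3, -203.6]] -109.24
pan [[601.5, -195.6], [581.3, -256.5]] -108.39
pan [[463.7, -276.0], [517.7, -293.3]] -17.83
```

```bash
python3 - <<'E'
from fit import *
p=refine('w1',np.array([516,-201,-.323]),129,w=5); draw('w1',p,[129],'d1')
for z in (125,): refine('w1',np.array([516,-201,-.323]),z,w=5)
l=refine('w2',np.array([476.5,109,-.01]),47); draw('w2',l,[47,43],'d2')
refine('w2',np.array([476.5,109,-.01]),75,w=4,hx=9,hy=38,r0=.15,r1=.85)
E
```

```text
w1 fit [ 5.160317e+02 -2.018403e+02 -3.140000e-01] [(25, -0.01), (25, -0.03), (25, -0.39), (25, 0.01)]
w1 fit [ 5.164586e+02 -2.021701e+02 -3.074000e-01] [(25, 1.19), (25, 0.97), (25, -0.07), (25, 0.93)]
w2 fit [ 4.755894e+02  1.098656e+02 -1.430000e-02] [(25, 0.01), (25, -0.07), (25, -0.03), (25, 0.06)]
w2 fit [ 4.755338e+02  1.095577e+02 -1.750000e-02] [(22, -3.45), (25, 0.54), (25, -0.56), (25, 0.53)]
```

View pics/d1.png

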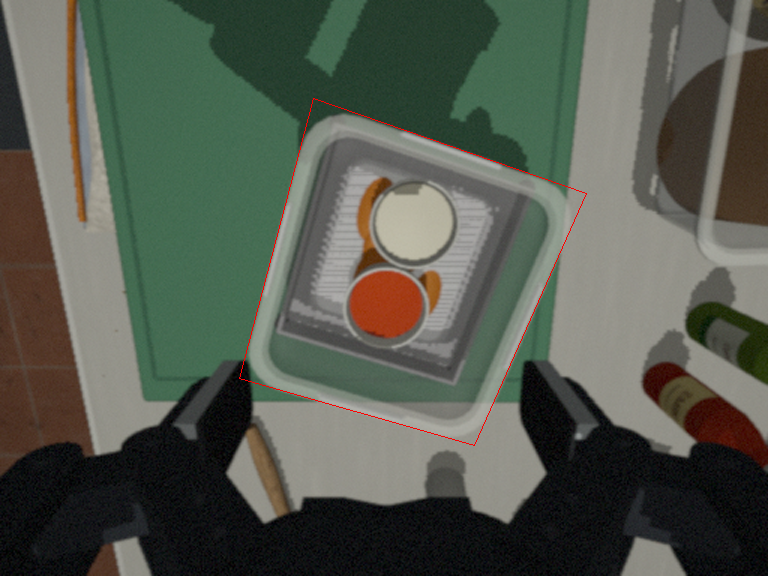

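View pics/d2.png

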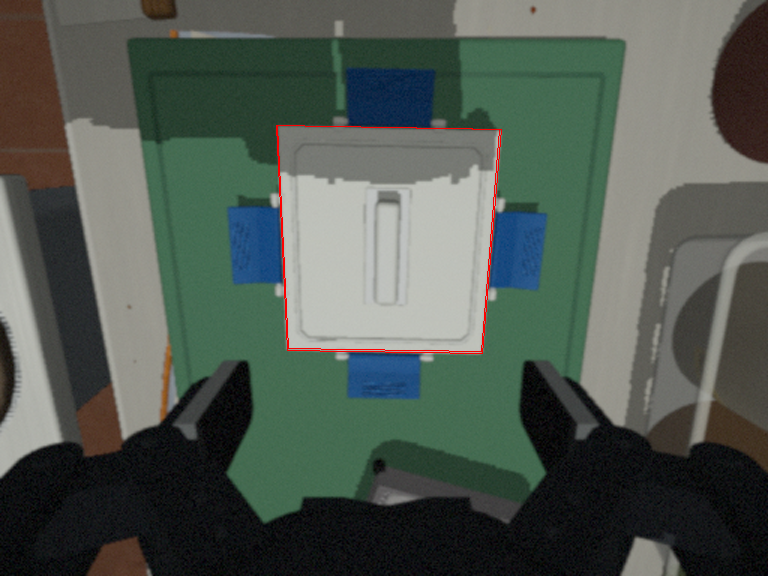

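```bash
python3 -c "
from h import *
delta([475.6,109.8,50],np.pi/2-.0145)"
```

```text
t 2.08 pos [475.3 108.5 250. ] F [ 1.   -1.08 -0.23] gap 85.1 
 delta [1.2, 0.5, 200.0] [-0.0009, -0.0004, 0.0159] dist 200.0
```

move_arm(deltas=[[1, 0.5, 40, 0, 0, 0.016, 1], [1, 0.5, 80, 0, 0, 0.016, 1], [1, 0.5, 120, 0, 0, 0.016, 1], [1, 0.5, 120, 0, 0, 0.016, 1], [1, 0.5, 120, 0, 0, 0.016, 1]])

```text
time_s: 2.5
ee_pos: [475.5, 107.9, 129.4]
ee_rot: [-0.002, 0.713, 0.701, -0.002]
contact_force: [0.8, -0.1, 0.1]
finger_gap: 85.5
```

```bash
python3 - <<'E'
from fit import *
shot('wrist','w3')
l=refine('w3',np.array([475.6,109.8,-.0145]),47); draw('w3',l,[47],'d3')
b=refine('w3',l,75,w=4,hx=9,hy=38,r0=.15,r1=.85)
delta([l[0],l[1],50],np.pi/2+l[2])
E
```

```text
w3 fit [ 4.756259e+02  1.098536e+02 -1.740000e-02] [(25, -0.07), (25, -0.41), (25, 0.06), (24, -0.37)]
w3 fit [ 4.755397e+02  1.093755e+02 -2.470000e-02] [(3, -1.94), (25, 0.05), (25, -0.07), (25, 0.29)]
t 2.55 pos [476.4 108.4 131. ] F [-0.81  0.02  0.49] gap 85.0 
 delta [1.5, -0.7, 81.0] [-0.001, -0.0003, 0.001] dist 81.1
```

View pics/d3.png

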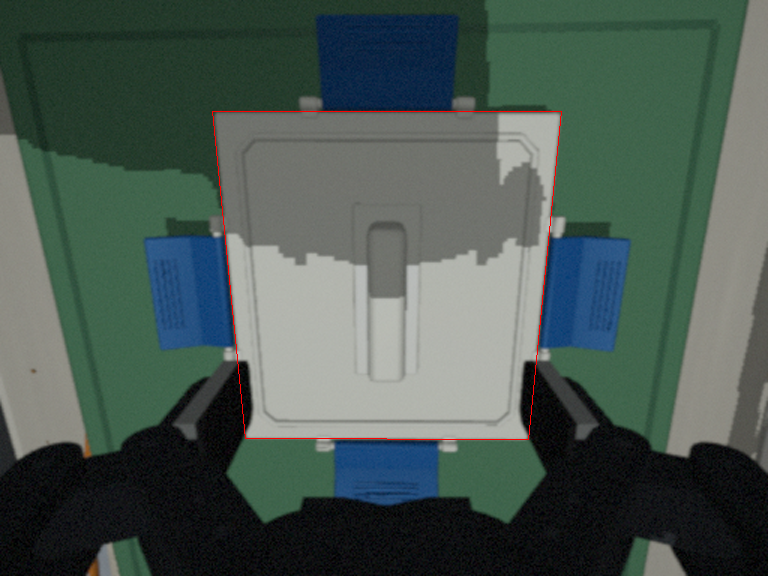

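move_arm(deltas=[[1.5, -0.7, 30, 0, 0, 0, 1], [1.5, -0.7, 60, 0, 0, 0, 1], [1.5, -0.7, 79, 0, 0, 0, 1], [1.5, -0.7, 79, 0, 0, 0, 1], [1.5, -0.7, 79, 0, 0, 0, -1], [1.5, -0.7, 79, 0, 0, 0, -1], [1.5, -0.7, 79, 0, 0, 0, -1], [1.5, -0.7, 79, 0, 0, 0, -1], [1.5, -0.7, 79, 0, 0, 0, -1], [1.5, -0.7, 79, 0, 0, 0, -1], [1.5, -0.7, 79, 0, 0, 0, -1]], newtons=80)

```text
time_s: 3.47
ee_pos: [476.3, 109.9, 53.0]
ee_rot: [0.0, 0.713, 0.701, 0.0]
contact_force: [-1.0, -0.3, 11.9]
finger_gap: 16.8
```

```bash
python3 - <<'E'
from fit import *
delta([475.6,109.8,52],np.pi/2-.0165)
E
```

```text
t 3.47 pos [476.3 109.9  53. ] F [-0.97 -0.34 11.95] gap 16.8 
 delta [-0.1, -0.7, 1.0] [0.0009, -0.0004, 0.0002] dist 1.3
```

move_arm(deltas=[[0, 0, -15, 0, 0, 0, -1], [0, 0, -45, 0, 0, 0, -1], [0, 0, -85, 0, 0, 0, -1], [0, 0, -125, 0, 0, 0, -1], [0, 0, -150, 0, 0, 0, -1], [0, 0, -150, 0, 0, 0, -1], [0, 0, -150, 0, 0, 0, -1]])

```text
time_s: 4.05
ee_pos: [476.0, 109.9, 203.6]
ee_rot: [0.001, 0.713, 0.701, 0.001]
contact_force: [-1.1, 0.5, -5.1]
finger_gap: 16.2
```

```bash
python3 - <<'E'
from fit import *
shot('wrist','w4'); s=env.get_state(); print(s['contact_force'],s['ft_torque'],s['ee_pos'])
z=47+s['ee_pos'][2]-53
l=refine('w4',np.array([476,109.8,-.0165]),z,w=8); draw('w4',l,[z],'d4')
R=R_of(s['ee_rot']); print('tool x dir',np.arctan2(*R.as_matrix()[1::-1,0]),'lid in tool',R.inv().apply(np.array([l[0],l[1],z])-s['ee_pos']))
delta([516,-201.8,202],np.pi/2-.314)
E
```

```text
[-0.10148085  0.13490766 -5.6428815 ] [0.08871324 0.01409182 0.00608021] [475.46560301 109.81569676 202.25385967]
w4 fit [ 4.763204e+02  1.098215e+02 -1.850000e-02] [(0, nan), (23, 0.6), (25, -0.01), (23, 0.52)]
tool x dir 1.554450122534217 lid in tool [0.01762243 0.85525955 5.99990729]
t 4.1 pos [475.5 109.8 202.3] F [-0.1   0.13 -5.64] gap 16.2 
 delta [-310.9, 45.6, 0.1] [-0.0002, -0.0003, 0.2977] dist 314.2
  return _methods._mean(a, axis=axis, dtype=dtype,
  ret = ret.dtype.type(ret / rcount)
```

View pics/d4.png

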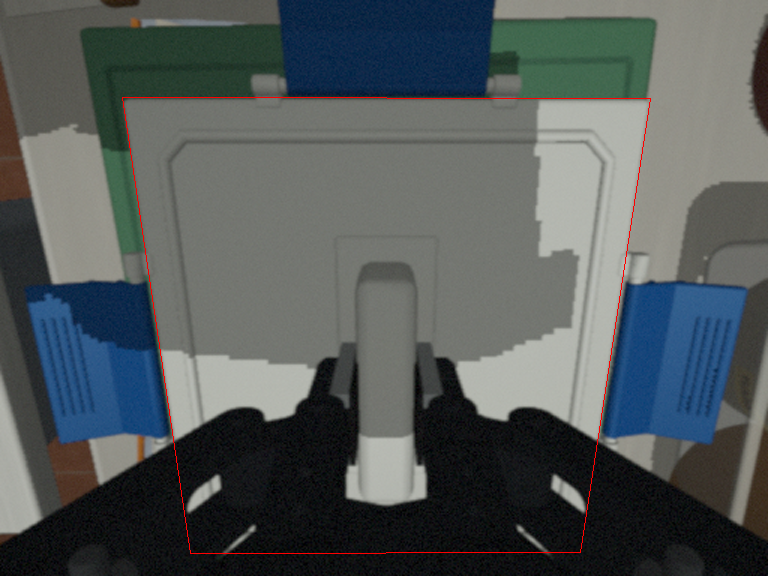

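```bash
python3 - <<'E'
from fit import *
k=4
im=cv2.resize(cv2.imread('pics/w1.png')[60:300,150:400],None,fx=3,fy=3,interpolation=cv2.INTER_CUBIC)
for p,c in (((516,-201.8,-.314),(0,0,255)),((516,-201.8,-.326),(255,0,0))):
    for h in ((81,88),(72,79)):
        q=(proj('w1',rect(np.array(p),129,*h))-[150,60]+.5)*3
        cv2.polylines(im,[np.round(q).astype(int)],True,c,1)
cv2.imwrite('pics/d1b.png',im[:600])
cv2.imwrite('pics/d1c.png',im[300:])
E
```

```text
(no output)
```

View pics/d1b.png

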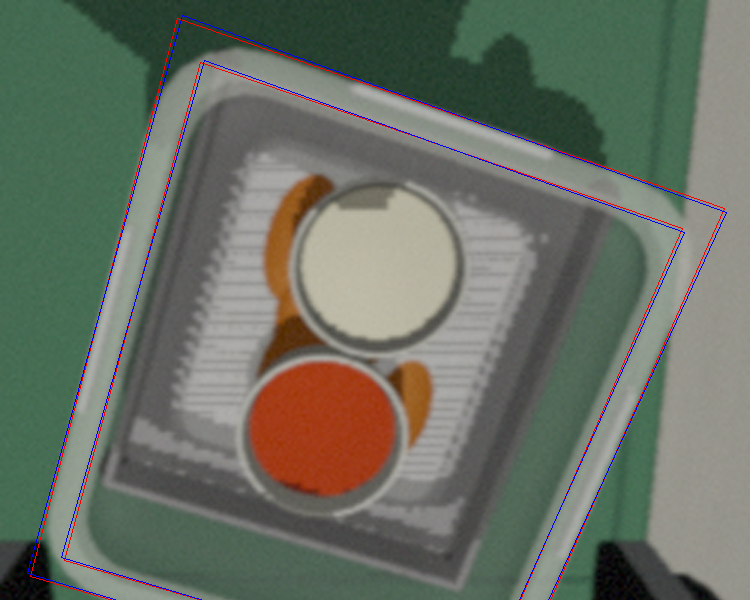

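View pics/d1c.png

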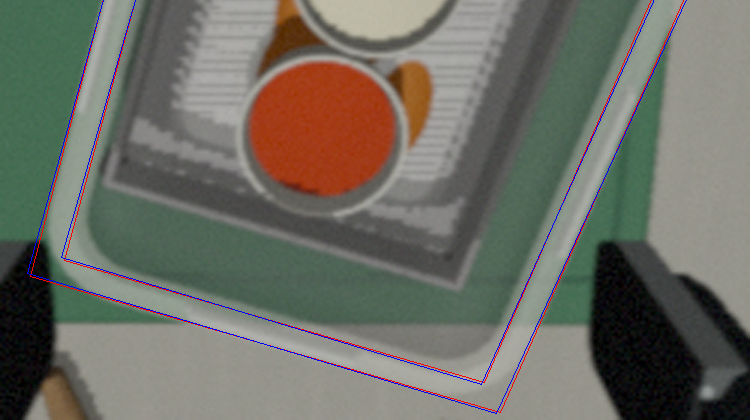

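```bash
python3 - <<'E'
from fit import *
W=lambda u,v:px2w('w1',u/3+150-.5,v/3+60-.5,127)[:2]
t,b,l,r=W(452,119),W(275,636),W(103,319),W(597,472)
print(np.arctan2(*(t-b)[::-1])-np.pi/2,np.arctan2(*(r-l)[::-1]),np.linalg.norm(t-b),np.linalg.norm(r-l),(t+b)/2,(l+r)/2)
E
```

```text
-0.30393049608414424 -0.30840818350522725 171.94889054158287 158.9103054966497 [ 516.01058235 -201.0668841 ] [ 515.96520925 -200.57795409]
```

move_arm(deltas=[[-40, 6, 0, 0, 0, 0.04, -1], [-80, 12, 0, 0, 0, 0.08, -1], [-120, 18, 0, 0, 0, 0.12, -1], [-160, 24, 0, 0, 0, 0.16, -1], [-200, 29, 0, 0, 0, 0.2, -1], [-240, 35, 0, 0, 0, 0.24, -1], [-280, 41, 0, 0, 0, 0.28, -1], [-311, 45.6, 0, 0, 0, 0.304, -1], [-311, 45.6, 0, 0, 0, 0.304, -1], [-311, 45.6, 0, 0, 0, 0.304, -1], [-311, 45.6, 0, 0, 0, 0.304, -1]])

```text
time_s: 5.02
ee_pos: [515.2, -201.4, 200.1]
ee_rot: [-0.002, 0.811, 0.585, -0.001]
contact_force: [1.0, 0.8, -3.8]
finger_gap: 16.6
```

```bash
python3 - <<'E'
from fit import *
shot('wrist','w5');shot('side','s5');shot('top','t5'); delta([516,-201.8,153],np.pi/2-.32)
crop('s5',180,140,360,280,4.3)
crop('t5',270,160,370,240,7)
E
```

```text
t 5.17 pos [ 515.8 -200.8  201.5] F [-0.25  0.45 -3.65] gap 16.8 
 delta [-1.0, 0.6, 48.4] [-0.0016, -0.0006, 0.0011] dist 48.5
```

View pics/w5.png

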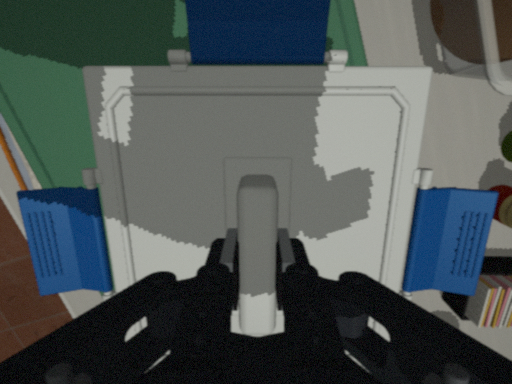

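View pics/s5_c.png

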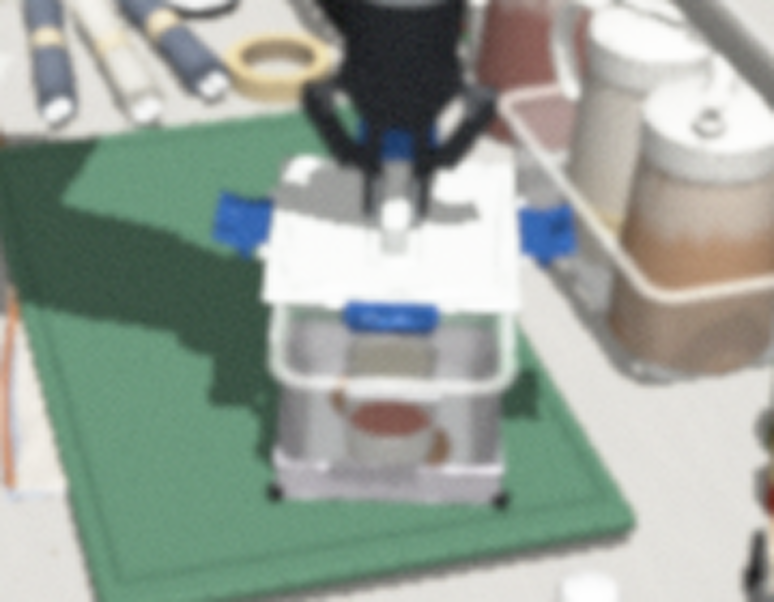

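```bash
python3 - <<'E'
from fit import *
def ov(f,x0,y0,x1,y1,k,out,items):
    im=cv2.resize(cv2.imread('pics/'+f+'.png')[y0:y1,x0:x1],None,fx=k,fy=k,interpolation=cv2.INTER_CUBIC)
    for p,z,hx,hy,c in items:
        q=(proj(f,rect(np.array(p),z,hx,hy))-[x0,y0]+.5)*k
        cv2.polylines(im,[np.round(q).astype(int)],True,c,1)
    cv2.imwrite('pics/'+out+'.png',im)
P=(516,-201.4,-.314)
ov('side0',225,185,315,265,7,'o1',[(P,129,81,88,(0,0,255)),(P,29,65,72,(0,255,255))])
ov('top0',275,165,350,240,8,'o2',[(P,129,81,88,(0,0,255)),(P,129,72,79,(0,255,255))])
E
```

```text
(no output)
```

View pics/o1.png

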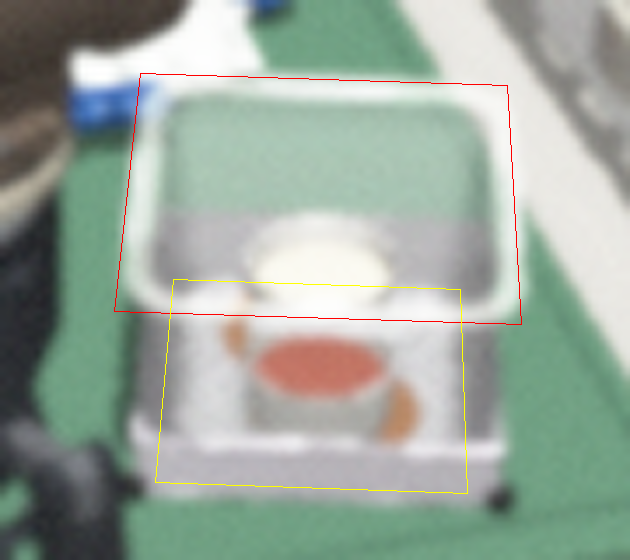

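View pics/o2.png

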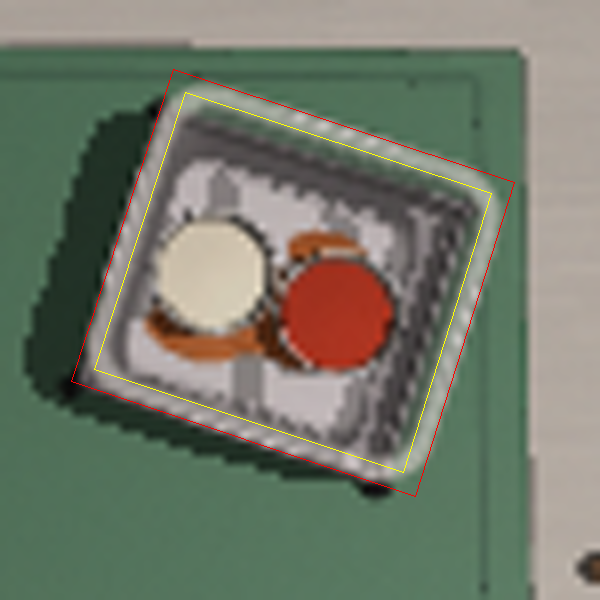

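```bash
python3 - <<'E'
from fit import *
delta([516,-201.4,151],np.pi/2-.314)
E
```

```text
t 5.17 pos [ 515.8 -200.8  201.5] F [-0.25  0.45 -3.65] gap 16.8 
 delta [-0.6, 0.5, 50.5] [-0.0016, -0.0006, -0.0049] dist 50.5
```

move_arm(deltas=[[-0.6, 0.5, 15, 0, 0, -0.005, -1], [-0.6, 0.5, 30, 0, 0, -0.005, -1], [-0.6, 0.5, 42, 0, 0, -0.005, -1], [-0.6, 0.5, 46, 0, 0, -0.005, -1], [-0.6, 0.5, 49, 0, 0, -0.005, -1], [-0.6, 0.5, 51, 0, 0, -0.005, -1], [-0.6, 0.5, 53, 0, 0, -0.005, -1], [-0.6, 0.5, 53, 0, 0, -0.005, -1]])

```text
time_s: 5.83
ee_pos: [516.1, -201.3, 148.7]
ee_rot: [-0.001, 0.809, 0.588, -0.0]
contact_force: [-0.2, -0.1, -4.1]
finger_gap: 16.4
```

```bash
python3 - <<'E'
from fit import *
delta([516,-201.4,139],np.pi/2-.314); print(env.get_state()['ft_torque'])
E
```

```text
t 5.83 pos [ 516.1 -201.3  148.7] F [-0.17 -0.11 -4.13] gap 16.4 
 delta [-0.1, -0.1, 9.7] [-0.0012, -0.0005, 0.0004] dist 9.7
[-0.0263897  -0.01740527  0.02574256]
```

No contact yet, so I go on slowly.

move_arm(deltas=[[0, 0, 2, 0, 0, 0, -1], [0, 0, 4, 0, 0, 0, -1], [0, 0, 5, 0, 0, 0, -1], [0, 0, 5, 0, 0, 0, -1]])

```text
time_s: 6.17
ee_pos: [516.0, -201.3, 143.5]
ee_rot: [-0.001, 0.809, 0.588, -0.0]
contact_force: [-0.7, -1.1, -4.1]
finger_gap: 16.5
```

```bash
python3 - <<'E'
from fit import *
delta([516,-201.4,139],np.pi/2-.314); print(env.get_state()['ft_torque'])
E
```

```text
t 6.17 pos [ 516.  -201.3  143.5] F [-0.69 -1.11 -4.15] gap 16.5 
 delta [-0.1, -0.0, 4.5] [-0.0014, -0.0006, 0.0003] dist 4.5
[ 0.01392405  0.0310078  -0.0230979 ]
```

move_arm(deltas=[[0, 0, 1, 0, 0, 0, -1], [0, 0, 2, 0, 0, 0, -1], [0, 0, 3, 0, 0, 0, -1], [0, 0, 3, 0, 0, 0, -1]])

```text
time_s: 6.5
ee_pos: [516.0, -201.4, 140.3]
ee_rot: [-0.001, 0.809, 0.588, -0.0]
contact_force: [0.3, -0.4, -3.8]
finger_gap: 16.6
```

move_arm(deltas=[[0, 0, 1, 0, 0, 0, -1], [0, 0, 1.5, 0, 0, 0, -1], [0, 0, 1.5, 0, 0, 0, -1]])

```text
time_s: 6.75
ee_pos: [516.0, -201.5, 139.1]
ee_rot: [-0.001, 0.809, 0.588, -0.0]
contact_force: [-1.0, -0.7, 0.2]
finger_gap: 16.3
```

```bash
python3 - <<'E'
from fit import *
delta([516,-201.4,139],np.pi/2-.314); print(env.get_state()['ft_torque'])
E
```

```text
t 6.75 pos [ 516.  -201.5  139.1] F [-1.01 -0.71  0.16] gap 16.3 
 delta [0.1, -0.0, 0.1] [-0.0011, -0.0003, 0.0003] dist 0.2
[-0.15017764  0.24473725  0.01844534]
```

move_arm(deltas=[[0, 0, 0.7, 0, 0, 0, -1], [0, 0, 1.2, 0, 0, 0, -1], [0, 0, 1.2, 0, 0, 0, -1]])

```text
time_s: 7.0
ee_pos: [516.0, -201.5, 139.1]
ee_rot: [-0.0, 0.809, 0.588, -0.0]
contact_force: [-5.2, 1.5, 12.0]
finger_gap: 16.2
```

```bash
python3 - <<'E'
from fit import *
delta([516,-201.4,139],np.pi/2-.314); print(env.get_state()['ft_torque'])
shot('side','s6'); crop('s6',200,160,340,280,5)
E
```

```text
t 7.0 pos [ 516.  -201.5  139.1] F [-5.22  1.49 12.01] gap 16.2 
 delta [0.1, -0.1, 0.1] [-0.0003, -0.0001, 0.0004] dist 0.1
[0.27030609 0.83636957 0.00535345]
```

View pics/s6_c.png

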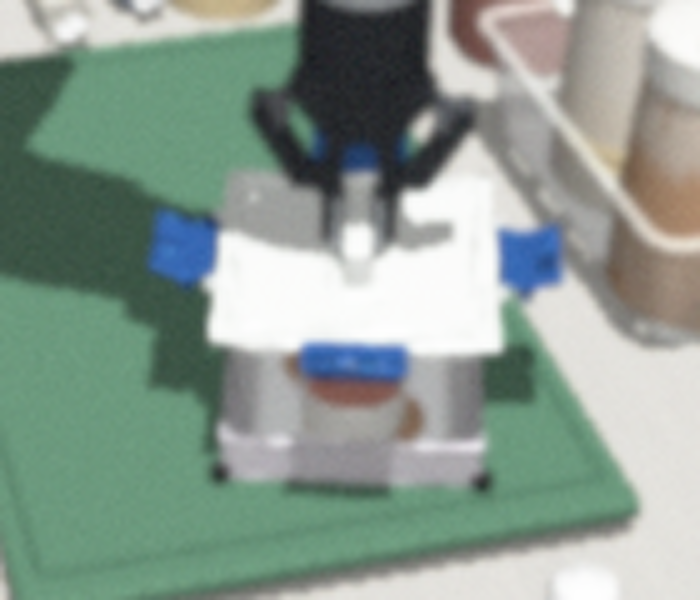

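move_arm(deltas=[[0, 0, 0, 0, 0, 0, -1], [0, 0, 0, 0, 0, 0, 0.2], [0, 0, 0, 0, 0, 0, 0.2], [0, 0, 0, 0, 0, 0, 0.2], [0, 0, 0, 0, 0, 0, 0.2], [0, 0, -10, 0, 0, 0, 0.2], [0, 0, -40, 0, 0, 0, 0.2], [0, 0, -70, 0, 0, 0, -1], [0, 0, -100, 0, 0, 0, -1], [0, 0, -100, 0, 0, 0, -1], [0, 0, -100, 0, 0, 0, -1]])

```text
time_s: 7.97
ee_pos: [516.5, -201.7, 241.1]
ee_rot: [0.002, 0.809, 0.588, 0.001]
contact_force: [0.3, 1.3, 0.2]
finger_gap: 3.0
```

```bash
python3 - <<'E'
from fit import *
shot('wrist','w7'); s=env.get_state(); print(s['ee_pos'],s['contact_force'],s['finger_gap'])
l=refine('w7',np.array([516,-201.5,-.314]),133,w=6); draw('w7',l,[133],'d7')
shot('side','s7'); crop('s7',200,160,340,280,5)
E
```

```text
[ 515.95297723 -201.44998104  239.65547868] [-0.59610498  0.32772264  0.12119784] 0.33901486886665605
w7 fit [ 5.159700e+02 -2.016968e+02 -3.166000e-01] [(8, -3.75), (25, 0.01), (25, -0.34), (25, -0.03)]
```

View pics/d7.png

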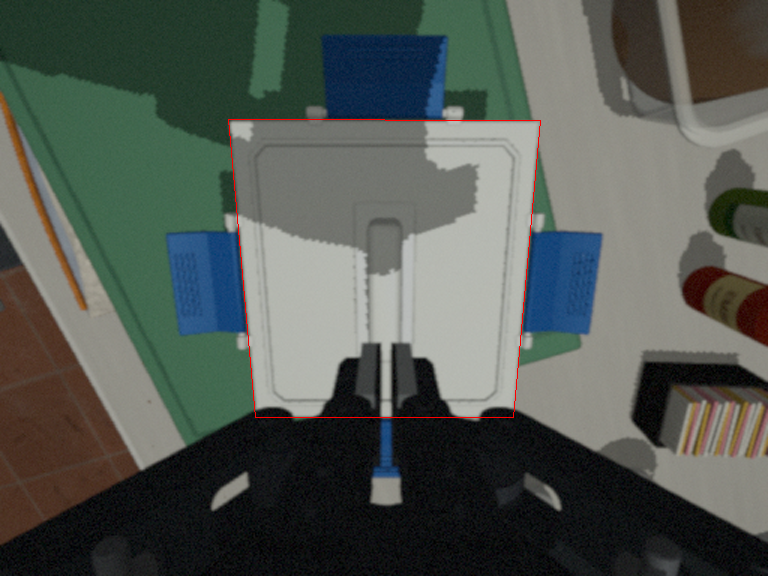

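View pics/s7_c.png

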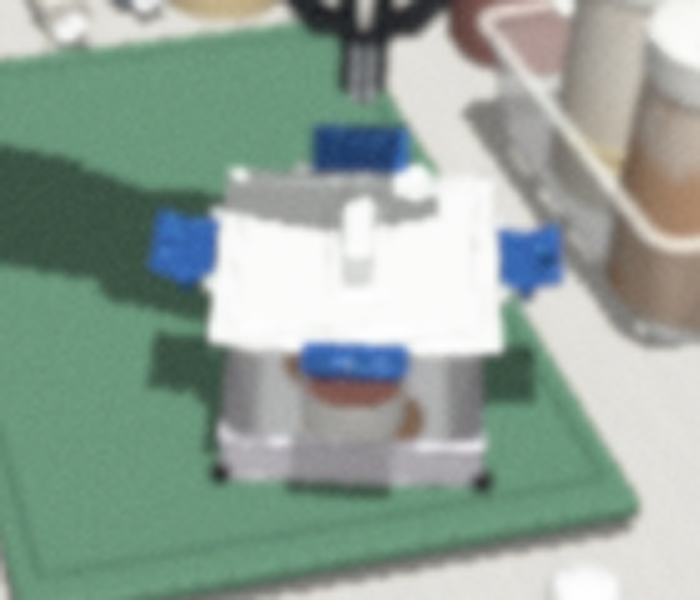

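```bash
cat >> h.py <<'E'
LC=np.array([516,-201.6]);LY=-.3155
def L(side,d,z,lat=0):
    # side clip: finger inner face d mm outside hinge; returns TCP + tool angle
    yaw={'right':-np.pi/2,'left':np.pi/2,'near':np.pi,'far':0}[side]+LY
    h=91.5 if side in('left','right') else 84.5
    o=np.array([np.cos(yaw),np.sin(yaw)]); 
    xy=LC+o*(h+d+11)+lat*np.array([-o[1],o[0]])
    a={'right':LY+np.pi/2,'left':LY+np.pi/2,'near':LY,'far':LY+np.pi}[side]
    p=np.r_[xy,z]; print('target',p.round(1)); delta(p,a); 
    s=env.get_state(); f=s['contact_force']; print('inwardF',round(float(-(f[:2]@o)),2),'d now',round(float((s['ee_pos'][:2]-LC)@o-h-11),2),'h',round(133-s['ee_pos'][2],2))
E
python3 -c "
from h import *
L('right',22,160)"
```

```text
target [ 477.4 -320.   160. ]
t 8.07 pos [ 515.7 -201.3  238.8] F [0.07 0.55 0.05] gap -0.2 
 delta [-124.7, 0.2, 78.8] [-0.0008, -0.0002, 0.0019] dist 147.5
inwardF 0.54 d now -102.67 h -105.81
```

move_arm(deltas=[[-40, 0, 0, 0, 0, 0, -1], [-80, 0, 10, 0, 0, 0, -1], [-115, 0, 30, 0, 0, 0, -1], [-124.7, 0, 60, 0, 0, 0, -1], [-124.7, 0, 78, 0, 0, 0, -1], [-124.7, 0, 78, 0, 0, 0, -1], [-124.7, 0, 78, 0, 0, 0, -1]])

```text
time_s: 8.65
ee_pos: [476.7, -319.6, 159.5]
ee_rot: [-0.002, 0.809, 0.588, -0.001]
contact_force: [0.2, -0.9, 0.4]
finger_gap: -0.1
```

```bash
sed -i "s/print('inwardF',round(float(-(f\[:2\]@o)),2)/print('press',round(float(f[:2]@o),2)/" h.py; python3 -c "
from h import *
L('right',22,101)
shot('side','s8'); crop('s8',200,160,340,280,5)"
```

```text
target [ 477.4 -320.   101. ]
t 8.65 pos [ 476.7 -319.6  159.5] F [ 0.17 -0.93  0.41] gap -0.1 
 delta [-0.3, 1.0, 58.5] [-0.004, -0.0016, 0.0016] dist 58.6
press 0.83 d now 21.83 h -26.55
```

View pics/s8_c.png

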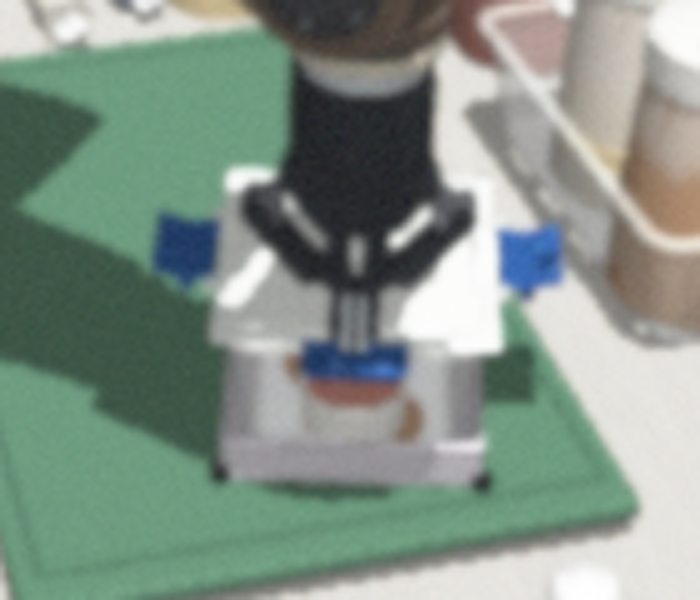

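move_arm(deltas=[[0, 0.5, 6, 0, 0, 0, -1], [0, 0.5, 12, 0, 0, 0, -1], [0, 0.5, 17, 0, 0, 0, -1], [0, 0.5, 21, 0, 0, 0, -1], [0, 0.5, 25, 0, 0, 0, -1], [0, 0.5, 29, 0, 0, 0, -1]])

```text
time_s: 9.2
ee_pos: [477.9, -319.8, 131.6]
ee_rot: [-0.001, 0.809, 0.588, -0.0]
contact_force: [-0.0, 0.1, 0.1]
finger_gap: 0.3
```

move_arm(deltas=[[0, 0, 4, 0, 0, 0, -1], [0, 0, 8, 0, 0, 0, -1], [0, 0, 12, 0, 0, 0, -1], [0, 0, 15, 0, 0, 0, -1]])

```text
time_s: 9.53
ee_pos: [477.8, -319.8, 116.1]
ee_rot: [-0.001, 0.809, 0.588, -0.0]
contact_force: [0.3, -0.2, 1.6]
finger_gap: -0.1
```

move_arm(deltas=[[0, 0, 3, 0, 0, 0, -1], [0, 0, 6, 0, 0, 0, -1], [0, 0, 9, 0, 0, 0, -1], [0, 0, 9, 0, 0, 0, -1]])

```text
time_s: 9.87
ee_pos: [477.7, -319.8, 106.6]
ee_rot: [-0.001, 0.809, 0.588, -0.0]
contact_force: [0.2, -1.1, 0.5]
finger_gap: 0.1
```

```bash
python3 -c "
from h import *
L('right',22,101)
shot('side','s9'); crop('s9',200,160,340,280,5)"
```

```text
target [ 477.4 -320.   101. ]
t 9.87 pos [ 477.7 -319.8  106.6] F [ 0.23 -1.09  0.52] gap 0.1 
 delta [-0.3, -0.3, 5.6] [-0.002, -0.0006, 0.0023] dist 5.6
press 0.96 d now 21.73 h 26.43
```

View pics/s9_c.png

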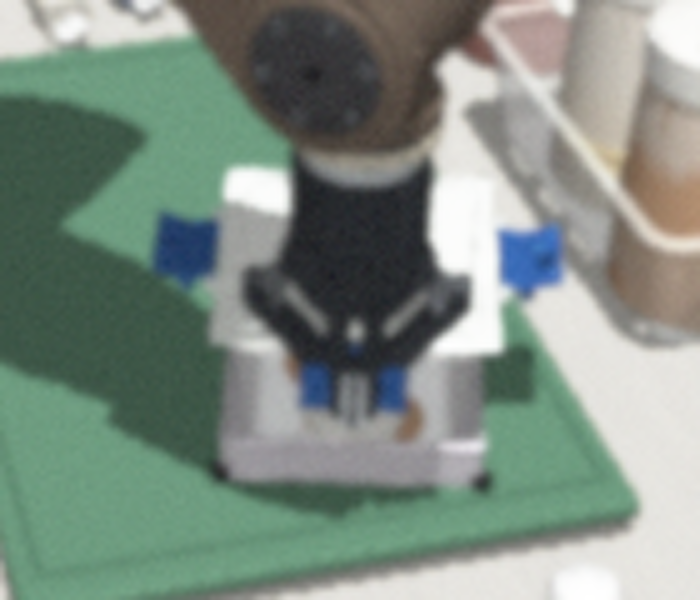

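move_arm(deltas=[[0, 0, 3, 0, 0, 0, -1], [0, 0, 5.5, 0, 0, 0, -1], [0, 0, 5.5, 0, 0, 0, -1]])

```text
time_s: 10.17
ee_pos: [477.7, -319.9, 100.9]
ee_rot: [-0.001, 0.809, 0.588, -0.0]
contact_force: [-0.1, -3.4, 0.5]
finger_gap: -0.1
```

move_arm(deltas=[[1, 0, 0, 0, 0, 0, -1], [2, 0, 0, 0, 0, 0, -1], [3, 0, 0, 0, 0, 0, -1], [3, 0, 0, 0, 0, 0, -1]])

```text
time_s: 10.5
ee_pos: [478.5, -317.1, 100.8]
ee_rot: [-0.001, 0.809, 0.588, -0.001]
contact_force: [-0.5, -3.0, 0.6]
finger_gap: -0.0
```

```bash
python3 -c "
from h import *
L('right',22,101)"
```

```text
target [ 477.4 -320.   101. ]
t 10.5 pos [ 478.5 -317.1  100.8] F [-0.46 -3.02  0.6 ] gap -0.0 
 delta [-3.0, -0.2, -0.2] [-0.0022, -0.0003, 0.0023] dist 3.0
press 3.01 d now 18.97 h 32.17
```

move_arm(deltas=[[0.7, 0, 0, 0, 0, 0, -1], [1.4, 0, 0, 0, 0, 0, -1], [1.4, 0, 0, 0, 0, 0, -1]])

```text
time_s: 10.75
ee_pos: [479.0, -315.6, 100.8]
ee_rot: [-0.001, 0.809, 0.588, -0.0]
contact_force: [-0.1, -2.1, 0.4]
finger_gap: 0.1
```

move_arm(deltas=[[0.7, 0, 0, 0, 0, 0, -1], [1.4, 0, 0, 0, 0, 0, -1], [1.4, 0, 0, 0, 0, 0, -1]])

```text
time_s: 11.0
ee_pos: [479.4, -314.0, 100.8]
ee_rot: [-0.001, 0.809, 0.588, -0.0]
contact_force: [-0.3, -1.3, 0.9]
finger_gap: -0.1
```

```bash
python3 -c "
from h import *
L('right',22,101)"
```

```text
target [ 477.4 -320.   101. ]
t 11.0 pos [ 479.4 -314.   100.8] F [-0.35 -1.26  0.95] gap -0.1 
 delta [-6.3, -0.1, -0.2] [-0.0024, -0.0007, 0.0024] dist 6.3
press 1.31 d now 15.72 h 32.17
```

move_arm(deltas=[[0.7, 0, 0, 0, 0, 0, -1], [1.4, 0, 0, 0, 0, 0, -1], [1.4, 0, 0, 0, 0, 0, -1]])

```text
time_s: 11.25
ee_pos: [479.9, -312.4, 100.8]
ee_rot: [-0.001, 0.809, 0.588, -0.0]
contact_force: [-0.2, -0.8, 0.9]
finger_gap: -0.1
```

move_arm(deltas=[[0.7, 0, 0, 0, 0, 0, -1], [1.4, 0, 0, 0, 0, 0, -1], [1.4, 0, 0, 0, 0, 0, -1]])

```text
time_s: 11.5
ee_pos: [480.3, -310.9, 100.8]
ee_rot: [-0.001, 0.809, 0.588, -0.0]
contact_force: [-0.6, 0.1, 0.4]
finger_gap: -0.4
```

move_arm(deltas=[[0.6, 0, 0, 0, 0, 0, -1], [1.2, 0, 0, 0, 0, 0, -1], [1.2, 0, 0, 0, 0, 0, -1]])

```text
time_s: 11.75
ee_pos: [480.7, -309.6, 100.8]
ee_rot: [-0.001, 0.809, 0.588, -0.0]
contact_force: [0.2, -0.6, -0.1]
finger_gap: 0.0
```

```bash
python3 -c "
from h import *
L('right',22,101)
shot('side','s10'); crop('s10',220,200,320,280,7)
shot('wrist','w10')"
```

```text
target [ 477.4 -320.   101. ]
t 11.75 pos [ 480.7 -309.6  100.8] F [ 0.18 -0.59 -0.12] gap 0.0 
 delta [-10.8, -0.0, -0.2] [-0.0027, -0.001, 0.0026] dist 10.8
press 0.5 d now 11.16 h 32.24
```

View pics/s10_c.png

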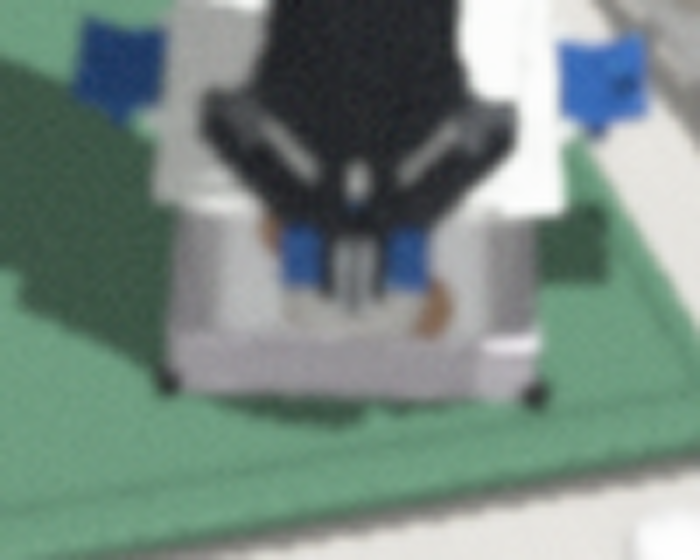

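View pics/w10.png

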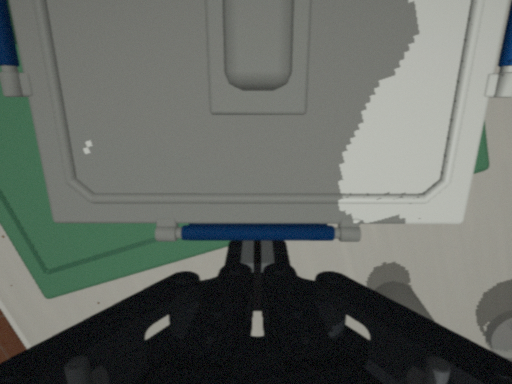

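move_arm(deltas=[[0.6, 0, 0, 0, 0, 0, -1], [1.2, 0, 0, 0, 0, 0, -1], [1.2, 0, 0, 0, 0, 0, -1]])

```text
time_s: 12.1
ee_pos: [481.1, -309.1, 100.9]
ee_rot: [-0.001, 0.809, 0.588, -0.001]
contact_force: [-3.0, -5.9, 1.0]
finger_gap: -0.1
```

move_arm(deltas=[[0.6, 0, 0, 0, 0, 0, -1], [1.2, 0, 0, 0, 0, 0, -1], [1.2, 0, 0, 0, 0, 0, -1]])

```text
time_s: 12.35
ee_pos: [481.4, -308.9, 101.0]
ee_rot: [-0.0, 0.809, 0.588, -0.001]
contact_force: [-3.8, -6.7, -0.0]
finger_gap: 0.0
```

move_arm(deltas=[[0.6, 0, 0, 0, 0, 0, -1], [1.2, 0, 0, 0, 0, 0, -1], [1.2, 0, 0, 0, 0, 0, -1]])

```text
time_s: 12.6
ee_pos: [481.7, -308.8, 101.2]
ee_rot: [0.001, 0.808, 0.589, -0.001]
contact_force: [-4.0, -8.0, -0.4]
finger_gap: 0.2
```

move_arm(deltas=[[0.8, 0, 0, 0, 0, 0, -1], [1.6, 0, 0, 0, 0, 0, -1], [1.6, 0, 0, 0, 0, 0, -1]])

```text
time_s: 12.85
ee_pos: [482.0, -308.5, 101.4]
ee_rot: [0.002, 0.808, 0.589, -0.002]
contact_force: [-4.9, -9.8, -0.4]
finger_gap: 0.0
```

```bash
python3 -c "
from h import *
L('right',22,101)"
```

```text
target [ 477.4 -320.   101. ]
t 12.85 pos [ 482.  -308.5  101.4] F [-4.93 -9.83 -0.4 ] gap 0.0 
 delta [-12.3, -0.9, 0.4] [0.0002, 0.0049, 0.0034] dist 12.3
press 10.87 d now 9.73 h 31.62
```

move_arm(deltas=[[0.9, 0.4, 0, 0, 0, 0, -1], [1.8, 0.4, 0, 0, 0, 0, -1], [1.8, 0.4, 0, 0, 0, 0, -1]])

```text
time_s: 13.1
ee_pos: [482.5, -308.4, 101.6]
ee_rot: [0.002, 0.808, 0.589, -0.003]
contact_force: [-7.9, -11.4, 0.3]
finger_gap: 0.2
```

```bash
python3 -c "
from h import *
L('right',22,101)
shot('side','s11'); crop('s11',240,200,300,270,10)"
```

```text
target [ 477.4 -320.   101. ]
t 13.1 pos [ 482.5 -308.4  101.6] F [ -7.89 -11.42   0.27] gap 0.2 
 delta [-12.6, -1.3, 0.7] [0.0008, 0.0071, 0.0038] dist 12.7
press 13.31 d now 9.41 h 31.42
```

View pics/s11_c.png

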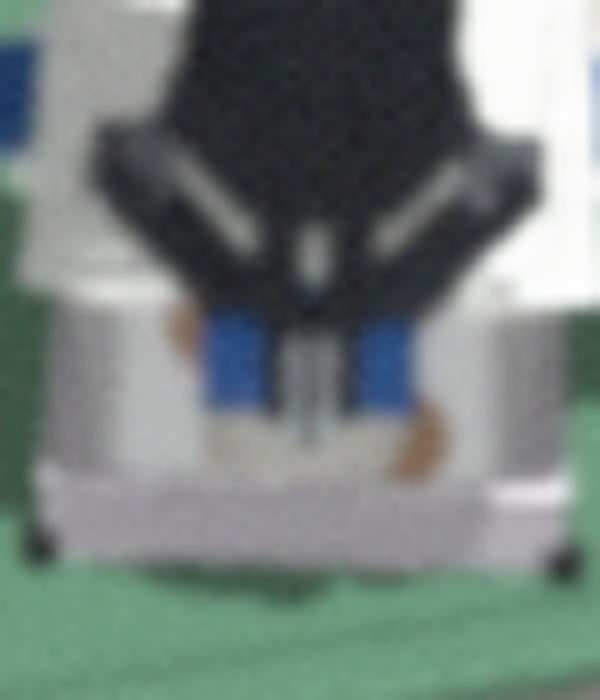

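move_arm(deltas=[[-3, -0.6, 0, 0, 0, 0, -1], [-12, -1, 0, 0, 0, 0, -1], [-35, -1, -10, 0, 0, 0, -1], [-65, -1, -40, 0, 0, 0, -1], [-80, -1, -70, 0, 0, 0, -1], [-88, -1, -90, 0, 0, 0, -1], [-88, -1, -90, 0, 0, 0, -1]])

```text
time_s: 13.73
ee_pos: [455.0, -394.1, 196.3]
ee_rot: [0.006, 0.809, 0.588, -0.002]
contact_force: [-0.4, -0.3, 0.5]
finger_gap: -0.0
```

```bash
python3 -c "
from h import *
L('right',90,190)
shot('wrist','w12'); crop('w12',130,0,380,130,3.2);shot('side','s12'); crop('s12',230,190,310,270,8)"
```

```text
target [ 456.3 -384.6  190. ]
t 13.73 pos [ 455.  -394.1  196.3] F [-0.4  -0.26  0.54] gap -0.0 
 delta [9.5, -1.7, 6.2] [0.0067, 0.01, 0.0019] dist 11.5
press 0.37 d now 99.4 h -63.34
```

View pics/w12_c.png

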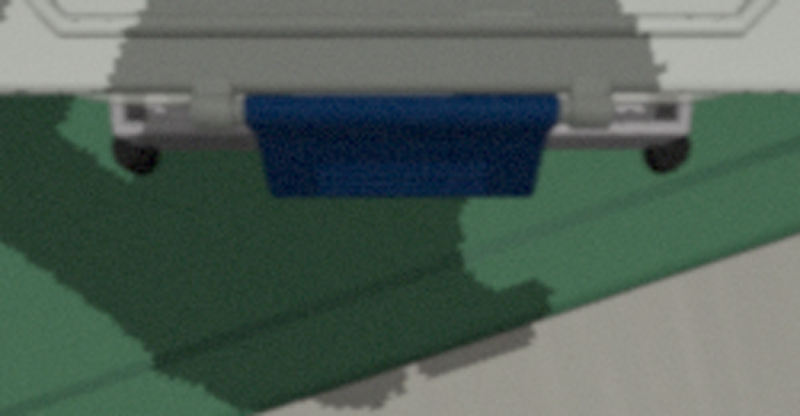

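View pics/s12_c.png

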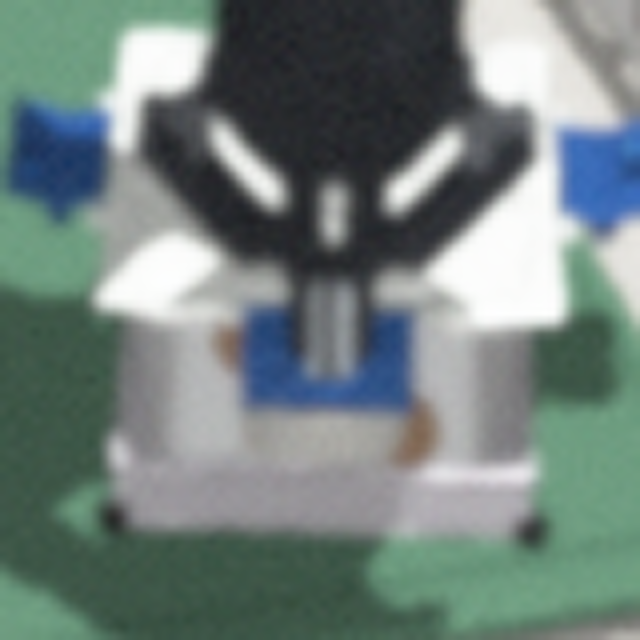

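```bash
cat > clip.py <<'E'
from h import *
def clip_pts(side,th,b,w=30):
    yaw={'right':-np.pi/2,'left':np.pi/2,'near':np.pi,'far':0}[side]+LY
    h=91.5 if side in('left','right') else 84.5
    o=np.array([np.cos(yaw),np.sin(yaw)]); t=np.array([-o[1],o[0]])
    P=[]
    for out,al in [(3,0),(3,14),(3+21*np.sin(b),14+21*np.cos(b))]:
        O=out*np.cos(th)+al*np.sin(th); Z=133-al*np.cos(th)+out*np.sin(th)
        for s in(-w,w): P.append(np.r_[LC+o*(h+O)+t*s,Z])
    return np.array(P)
E
python3 - <<'E'
from clip import *
for th,b in [(0,0),(0,.2),(0,.35),(0,.5),(.35,0),(.35,.3),(.2,.2)]:
    q=(proj('w12',clip_pts('right',th,b))-[130,0]+.5)*3.2
    print(th,b,q.round(0).astype(int).tolist())
E
```

```text
0 0 [[242, 129], [554, 130], [253, 141], [544, 142], [266, 157], [531, 158]]
0 0.2 [[242, 129], [554, 130], [253, 141], [544, 142], [267, 177], [530, 177]]
0 0.35 [[242, 129], [554, 130], [253, 141], [544, 142], [267, 191], [530, 191]]
0 0.5 [[242, 129], [554, 130], [253, 141], [544, 142], [267, 204], [530, 204]]
0.35 0 [[241, 127], [555, 128], [252, 164], [544, 165], [267, 212], [530, 212]]
0.35 0.3 [[241, 127], [555, 128], [252, 164], [544, 165], [266, 237], [531, 237]]
0.2 0.2 [[241, 128], [554, 129], [253, 155], [544, 156], [267, 208], [530, 208]]
```

```bash
python3 - <<'E'
from h import *
im=cv2.imread('pics/w12.png')[20:75,190:320].astype(float)*3
cv2.imwrite('pics/e12.png',cv2.resize(np.clip(im,0,255).astype(np.uint8),None,fx=6,fy=6,interpolation=cv2.INTER_CUBIC))
E
```

```text
(no output)
```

View pics/e12.png

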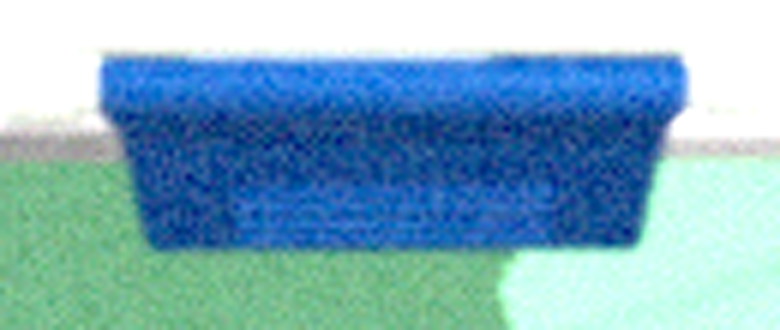

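```bash
python3 -c "
from h import *
L('left',22,165)"
```

```text
target [554.6 -83.2 165. ]
t 13.83 pos [ 454.4 -391.5  192.4] F [-0.15  0.14  0.01] gap 0.1 
 delta [324.3, 0.5, 25.1] [0.0016, 0.0071, 0.0029] dist 325.3
press 0.09 d now -302.14 h -59.42
```

move_arm(deltas=[[40, 0, -8, 0, 0.007, 0.003, -1], [80, 0, -8, 0, 0.007, 0.003, -1], [120, 0, -8, 0, 0.007, 0.003, -1], [160, 0, -8, 0, 0.007, 0.003, -1], [200, 0, -8, 0, 0.007, 0.003, -1], [240, 0, -8, 0, 0.007, 0.003, -1], [280, 0, -8, 0, 0.007, 0.003, -1], [315, 0, -4, 0, 0.007, 0.003, -1], [324.3, 0.5, 12, 0, 0.007, 0.003, -1], [324.3, 0.5, 25, 0, 0.007, 0.003, -1], [324.3, 0.5, 25, 0, 0.007, 0.003, -1]])

```text
time_s: 14.75
ee_pos: [553.1, -81.3, 161.7]
ee_rot: [-0.002, 0.809, 0.588, -0.001]
contact_force: [-0.3, 0.0, -0.2]
finger_gap: -0.5
```

```bash
python3 -c "
from h import *
L('left',22,125)"
```

```text
target [554.6 -83.2 125. ]
t 14.75 pos [553.1 -81.3 161.7] F [-0.27  0.03 -0.24] gap -0.5 
 delta [-1.4, 2.2, 36.7] [-0.0044, 0.0002, 0.0024] dist 36.8
press -0.06 d now 23.39 h -28.72
```

move_arm(deltas=[[0, 2, 8, 0, 0, 0, -1], [0, 2, 16, 0, 0, 0, -1], [0, 2, 23, 0, 0, 0, -1], [0, 2, 30, 0, 0, 0, -1], [0, 2, 36, 0, 0, 0, -1], [0, 2, 42, 0, 0, 0, -1]])

```text
time_s: 15.25
ee_pos: [554.8, -82.2, 119.3]
ee_rot: [-0.002, 0.809, 0.588, -0.001]
contact_force: [1.0, -0.0, 0.7]
finger_gap: 0.2
```

move_arm(deltas=[[0, 0, 4, 0, 0, 0, -1], [0, 0, 8, 0, 0, 0, -1], [0, 0, 11, 0, 0, 0, -1]])

```text
time_s: 15.5
ee_pos: [554.8, -82.2, 107.8]
ee_rot: [-0.002, 0.809, 0.588, -0.001]
contact_force: [-0.2, -0.0, 0.2]
finger_gap: -0.1
```

```bash
python3 -c "
from h import *
L('left',22,101)
shot('side','s13'); crop('s13',200,160,340,280,5)"
```

```text
target [554.6 -83.2 101. ]
t 15.5 pos [554.8 -82.2 107.8] F [-0.25 -0.04  0.2 ] gap -0.1 
 delta [-1.0, 0.2, 6.8] [-0.0043, 0.0002, 0.0018] dist 6.9
press -0.11 d now 23.01 h 25.17
```

View pics/s13_c.png

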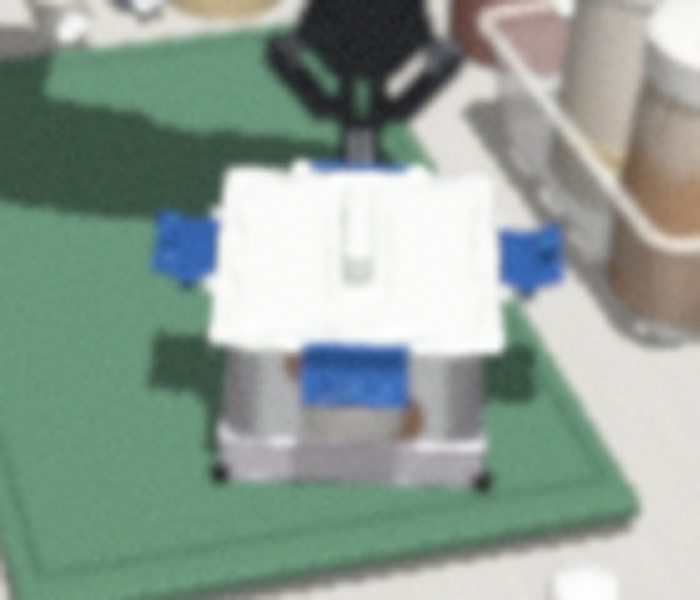

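Left clip folded partway. I go down to the pressing height and then press inward.

move_arm(deltas=[[0, 0, 3, 0, 0, 0, -1], [0, 0, 6, 0, 0, 0, -1], [0, 0, 6.5, 0, 0, 0, -1]])

```text
time_s: 15.8
ee_pos: [554.4, -82.0, 100.5]
ee_rot: [-0.002, 0.809, 0.588, -0.002]
contact_force: [0.6, -0.3, 1.0]
finger_gap: 0.1
```

move_arm(deltas=[[-0.7, 0, 0, 0, 0, 0, -1], [-1.4, 0, 0, 0, 0, 0, -1], [-1.4, 0, 0, 0, 0, 0, -1]])

```text
time_s: 16.05
ee_pos: [553.9, -83.4, 100.5]
ee_rot: [-0.002, 0.809, 0.588, -0.002]
contact_force: [0.1, 1.3, -0.5]
finger_gap: 0.1
```

move_arm(deltas=[[-0.7, 0, 0, 0, 0, 0, -1], [-1.4, 0, 0, 0, 0, 0, -1], [-1.4, 0, 0, 0, 0, 0, -1]])

```text
time_s: 16.3
ee_pos: [553.5, -84.8, 100.5]
ee_rot: [-0.002, 0.809, 0.588, -0.002]
contact_force: [0.9, 2.2, -0.2]
finger_gap: 0.4
```

move_arm(deltas=[[-0.7, 0, 0, 0, 0, 0, -1], [-1.4, 0, 0, 0, 0, 0, -1], [-1.4, 0, 0, 0, 0, 0, -1]])

```text
time_s: 16.55
ee_pos: [553.0, -86.3, 100.6]
ee_rot: [-0.002, 0.809, 0.588, -0.002]
contact_force: [0.6, 1.1, 0.1]
finger_gap: -0.1
```

move_arm(deltas=[[-0.7, 0, 0, 0, 0, 0, -1], [-1.4, 0, 0, 0, 0, 0, -1], [-1.4, 0, 0, 0, 0, 0, -1]])

```text
time_s: 16.8
ee_pos: [552.6, -87.8, 100.7]
ee_rot: [-0.002, 0.809, 0.588, -0.002]
contact_force: [-0.2, 1.2, 1.0]
finger_gap: -0.0
```

```bash
python3 -c "
from h import *
L('left',22,101)"
```

```text
target [554.6 -83.2 101. ]
t 16.8 pos [552.6 -87.8 100.7] F [-0.2   1.22  0.96] gap -0.0 
 delta [5.0, 0.5, -0.3] [-0.0052, 0.0002, 0.0016] dist 5.0
press 1.09 d now 17.01 h 32.33
```

move_arm(deltas=[[-0.7, 0, 0, 0, 0, 0, -1], [-1.4, 0, 0, 0, 0, 0, -1], [-1.4, 0, 0, 0, 0, 0, -1]])

```text
time_s: 17.05
ee_pos: [552.1, -89.3, 100.7]
ee_rot: [-0.002, 0.809, 0.588, -0.002]
contact_force: [-0.3, 0.6, -0.1]
finger_gap: -0.3
```

move_arm(deltas=[[-0.7, 0, 0, 0, 0, 0, -1], [-1.4, 0, 0, 0, 0, 0, -1], [-1.4, 0, 0, 0, 0, 0, -1]])

```text
time_s: 17.3
ee_pos: [551.7, -90.6, 100.7]
ee_rot: [-0.002, 0.809, 0.588, -0.002]
contact_force: [1.6, 1.7, -0.1]
finger_gap: 0.0
```

move_arm(deltas=[[-0.7, 0, 0, 0, 0, 0, -1], [-1.4, 0, 0, 0, 0, 0, -1], [-1.4, 0, 0, 0, 0, 0, -1]])

```text
time_s: 17.55
ee_pos: [551.3, -91.8, 100.7]
ee_rot: [-0.002, 0.809, 0.588, -0.001]
contact_force: [1.4, 4.7, 0.3]
finger_gap: 0.5
```

move_arm(deltas=[[-0.7, 0, 0, 0, 0, 0, -1], [-1.4, 0, 0, 0, 0, 0, -1], [-1.4, 0, 0, 0, 0, 0, -1]])

```text
time_s: 17.8
ee_pos: [550.9, -92.9, 100.6]
ee_rot: [-0.002, 0.809, 0.588, -0.001]
contact_force: [1.6, 4.9, -0.1]
finger_gap: 0.3
```

move_arm(deltas=[[-0.7, 0, 0, 0, 0, 0, -1], [-1.4, 0, 0, 0, 0, 0, -1], [-1.4, 0, 0, 0, 0, 0, -1]])

```text
time_s: 18.05
ee_pos: [550.5, -94.0, 100.6]
ee_rot: [-0.002, 0.809, 0.588, -0.001]
contact_force: [1.6, 5.2, -0.2]
finger_gap: 0.3
```

```bash
python3 -c "
from h import *
L('left',22,101)"
```

```text
target [554.6 -83.2 101. ]
t 18.05 pos [550.5 -94.  100.6] F [ 1.57  5.16 -0.22] gap 0.3 
 delta [11.5, 0.6, -0.4] [-0.0053, -0.0009, 0.0013] dist 11.5
press 5.4 d now 10.5 h 32.43
```

move_arm(deltas=[[-0.7, 0, 0, 0, 0, 0, -1], [-1.4, 0, 0, 0, 0, 0, -1], [-1.4, 0, 0, 0, 0, 0, -1]])

```text
time_s: 18.3
ee_pos: [550.1, -95.1, 100.5]
ee_rot: [-0.003, 0.809, 0.588, -0.001]
contact_force: [1.1, 3.7, -0.2]
finger_gap: -0.3
```

move_arm(deltas=[[-0.7, 0, 0, 0, 0, 0, -1], [-1.4, 0, 0, 0, 0, 0, -1], [-1.4, 0, 0, 0, 0, 0, -1]])

```text
time_s: 18.55
ee_pos: [549.7, -96.1, 100.4]
ee_rot: [-0.003, 0.809, 0.588, -0.001]
contact_force: [2.7, 6.4, -1.5]
finger_gap: 0.0
```

move_arm(deltas=[[-0.7, 0, 0, 0, 0, 0, -1], [-1.4, 0, 0, 0, 0, 0, -1], [-1.4, 0, 0, 0, 0, 0, -1]])

```text
time_s: 18.8
ee_pos: [549.2, -97.2, 100.3]
ee_rot: [-0.003, 0.809, 0.588, -0.001]
contact_force: [2.2, 5.3, -1.6]
finger_gap: 0.0
```

```bash
python3 -c "
from h import *
L('left',22,101)"
```

```text
target [554.6 -83.2 101. ]
t 18.8 pos [549.2 -97.2 100.3] F [ 2.23  5.28 -1.58] gap 0.0 
 delta [14.9, 0.8, -0.7] [-0.0058, -0.002, 0.0012] dist 15.0
press 5.71 d now 7.05 h 32.71
```

move_arm(deltas=[[-0.7, -0.2, 0, 0, 0, 0, -1], [-1.4, -0.2, 0, 0, 0, 0, -1], [-1.4, -0.2, 0, 0, 0, 0, -1]])

```text
time_s: 19.05
ee_pos: [548.6, -98.5, 100.2]
ee_rot: [-0.003, 0.809, 0.588, -0.001]
contact_force: [1.7, 3.6, -2.1]
finger_gap: 0.1
```

move_arm(deltas=[[-0.7, -0.2, 0, 0, 0, 0, -1], [-1.4, -0.2, 0, 0, 0, 0, -1], [-1.4, -0.2, 0, 0, 0, 0, -1]])

```text
time_s: 19.3
ee_pos: [547.9, -100.0, 100.2]
ee_rot: [-0.003, 0.809, 0.588, -0.001]
contact_force: [1.4, 1.3, -0.7]
finger_gap: -0.4
```

move_arm(deltas=[[-0.7, -0.2, 0, 0, 0, 0, -1], [-1.4, -0.2, 0, 0, 0, 0, -1], [-1.4, -0.2, 0, 0, 0, 0, -1]])

```text
time_s: 19.55
ee_pos: [547.5, -100.9, 100.4]
ee_rot: [-0.003, 0.809, 0.588, -0.001]
contact_force: [3.0, 7.2, -0.1]
finger_gap: -0.2
```

```bash
python3 -c "
from h import *
L('left',22,101)"
```

```text
target [554.6 -83.2 101. ]
t 19.55 pos [ 547.5 -100.9  100.4] F [ 3.02  7.2  -0.06] gap -0.2 
 delta [19.0, 1.3, -0.6] [-0.0053, -0.0025, 0.0009] dist 19.1
press 7.79 d now 2.98 h 32.62
```

move_arm(deltas=[[-0.8, -0.3, 0, 0, 0, 0, -1], [-1.6, -0.3, 0, 0, 0, 0, -1], [-1.7, -0.3, 0, 0, 0, 0, -1]])

```text
time_s: 19.8
ee_pos: [547.3, -101.6, 100.6]
ee_rot: [-0.003, 0.809, 0.587, 0.0]
contact_force: [5.4, 12.0, -0.0]
finger_gap: -0.0
```

move_arm(deltas=[[-0.8, -0.2, 0, 0, 0, 0, -1], [-1.7, -0.2, 0, 0, 0, 0, -1], [-1.7, -0.2, 0, 0, 0, 0, -1]])

```text
time_s: 20.05
ee_pos: [547.1, -101.8, 100.8]
ee_rot: [-0.003, 0.809, 0.587, 0.001]
contact_force: [5.5, 14.8, 2.2]
finger_gap: -0.0
```

```bash
python3 -c "
from h import *
L('left',22,101)"
```

```text
target [554.6 -83.2 101. ]
t 20.05 pos [ 547.1 -101.8  100.8] F [ 5.47 14.8   2.19] gap -0.0 
 delta [20.0, 1.4, -0.0] [-0.0037, -0.0062, -0.0] dist 20.0
press 15.77 d now 2.03 h 32.15
```

move_arm(deltas=[[4, 0, 0, 0, 0, 0, -1], [20, 0, 0, 0, 0, 0, -1], [40, 0, -20, 0, 0, 0, -1], [40, 0, -60, 0, 0, 0, -1], [40, 0, -90, 0, 0, 0, -1], [40, 0, -90, 0, 0, 0, -1]])

```text
time_s: 20.55
ee_pos: [561.6, -64.8, 196.6]
ee_rot: [-0.0, 0.809, 0.587, 0.004]
contact_force: [0.7, -0.2, -0.1]
finger_gap: -0.2
```

```bash
python3 -c "
from h import *
L('near',23,165)"
```

```text
target [ 403.3 -164.8  165. ]
t 20.55 pos [561.6 -64.8 196.6] F [ 0.74 -0.19 -0.06] gap -0.2 
 delta [-144.3, -119.6, 30.1] [-0.0014, -0.0084, 1.5714] dist 189.8
press -0.76 d now -96.39 h -63.55
```

move_arm(deltas=[[-12, -10, 0, 0, -0.008, 0.12, -1], [-24, -20, 0, 0, -0.008, 0.24, -1], [-36, -30, 0, 0, -0.008, 0.36, -1], [-48, -40, 0, 0, -0.008, 0.48, -1], [-60, -50, 0, 0, -0.008, 0.6, -1], [-72, -60, 0, 0, -0.008, 0.72, -1], [-84, -70, 0, 0, -0.008, 0.84, -1], [-96, -80, 0, 0, -0.008, 0.96, -1], [-108, -90, 0, 0, -0.008, 1.08, -1], [-120, -100, 0, 0, -0.008, 1.2, -1], [-132, -110, 0, 0, -0.008, 1.32, -1], [-144, -119, 0, 0, -0.008, 1.44, -1]])

```text
time_s: 21.55
ee_pos: [402.7, -165.4, 194.9]
ee_rot: [-0.0, 0.995, -0.095, -0.0]
contact_force: [0.3, -0.3, 0.1]
finger_gap: 0.3
```

```bash
python3 -c "
from h import *
L('near',23,165)"
```

```text
target [ 403.3 -164.8  165. ]
t 21.55 pos [ 402.7 -165.4  194.9] F [ 0.26 -0.31  0.06] gap 0.3 
 delta [0.5, -0.7, 29.9] [-0.0004, 0.0008, 0.1254] dist 29.9
press -0.34 d now 23.4 h -61.9
```

move_arm(deltas=[[0.5, -0.7, 20, 0, 0, 0.125, -1], [0.5, -0.7, 40, 0, 0, 0.125, -1], [0.5, -0.7, 47, 0, 0, 0.125, -1], [0.5, -0.7, 54, 0, 0, 0.125, -1], [0.5, -0.7, 61, 0, 0, 0.125, -1], [0.5, -0.7, 68, 0, 0, 0.125, -1], [0.5, -0.7, 74, 0, 0, 0.125, -1]])

```text
time_s: 22.13
ee_pos: [403.7, -164.9, 120.7]
ee_rot: [-0.0, 0.988, -0.157, 0.0]
contact_force: [-0.0, 0.2, 2.3]
finger_gap: 0.0
```

move_arm(deltas=[[0, 0, 4, 0, 0, 0, -1], [0, 0, 8, 0, 0, 0, -1], [0, 0, 12, 0, 0, 0, -1]])

```text
time_s: 22.38
ee_pos: [403.8, -164.9, 108.4]
ee_rot: [0.0, 0.988, -0.156, 0.0]
contact_force: [-0.6, -0.1, 1.1]
finger_gap: 0.0
```

```bash
python3 -c "
from h import *
L('near',23,101)
shot('side','s14'); crop('s14',200,160,340,280,5)"
```

```text
target [ 403.3 -164.8  101. ]
t 22.38 pos [ 403.8 -164.9  108.4] F [-0.56 -0.05  1.12] gap 0.0 
 delta [-0.5, 0.1, 7.4] [-0.0, -0.0004, 0.0014] dist 7.5
press 0.51 d now 22.55 h 24.56
```

View pics/s14_c.png

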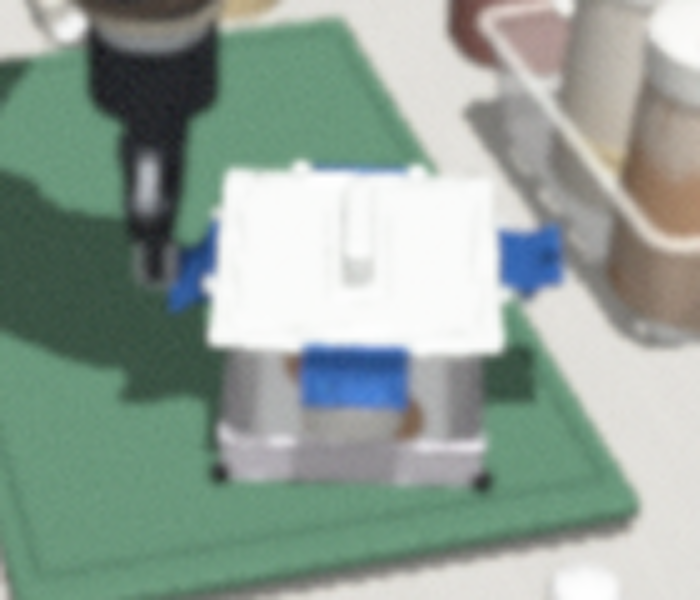

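move_arm(deltas=[[0, 0, 2, 0, 0, 0, -1], [0, 0, 4, 0, 0, 0, -1], [0, 0, 4, 0, 0, 0, -1]])

```text
time_s: 22.68
ee_pos: [403.4, -164.7, 103.6]
ee_rot: [-0.0, 0.988, -0.156, -0.0]
contact_force: [-0.1, 0.7, 1.1]
finger_gap: 0.1
```

move_arm(deltas=[[0, 0, 2, 0, 0, 0, -1], [0, 0, 3.5, 0, 0, 0, -1], [0, 0, 3.5, 0, 0, 0, -1]])

```text
time_s: 22.93
ee_pos: [403.4, -164.6, 99.9]
ee_rot: [-0.0, 0.988, -0.156, -0.001]
contact_force: [0.6, 0.2, -0.3]
finger_gap: 0.2
```

move_arm(deltas=[[0.7, 0, 0, 0, 0, 0, -1], [1.4, 0, 0, 0, 0, 0, -1], [1.4, 0, 0, 0, 0, 0, -1]])

```text
time_s: 23.18
ee_pos: [404.0, -164.7, 99.7]
ee_rot: [-0.001, 0.988, -0.156, -0.001]
contact_force: [-5.1, 0.2, -1.0]
finger_gap: 0.1
```

move_arm(deltas=[[0.7, 0, 0, 0, 0, 0, -1], [1.4, 0, 0, 0, 0, 0, -1], [1.4, 0, 0, 0, 0, 0, -1]])

```text
time_s: 23.43
ee_pos: [404.5, -164.8, 99.4]
ee_rot: [-0.001, 0.988, -0.156, -0.003]
contact_force: [-6.8, 1.1, -1.1]
finger_gap: 0.1
```

move_arm(deltas=[[0.7, 0, 0, 0, 0, 0, -1], [1.4, 0, 0, 0, 0, 0, -1], [1.4, 0, 0, 0, 0, 0, -1]])

```text
time_s: 23.68
ee_pos: [404.8, -164.8, 99.0]
ee_rot: [-0.001, 0.988, -0.156, -0.004]
contact_force: [-6.6, 0.4, -1.3]
finger_gap: 0.2
```

```bash
python3 -c "
from h import *
L('near',23,101)"
```

```text
target [ 403.3 -164.8  101. ]
t 23.68 pos [ 404.8 -164.8   99. ] F [-6.65  0.38 -1.27] gap 0.2 
 delta [-1.4, 0.5, -2.0] [-0.0015, 0.0084, 0.0016] dist 2.5
press 6.44 d now 21.6 h 33.96
```

move_arm(deltas=[[0.8, 0, -0.5, 0, 0.004, 0, -1], [1.6, 0, -0.8, 0, 0.004, 0, -1], [1.6, 0, -0.8, 0, 0.004, 0, -1]])

```text
time_s: 23.93
ee_pos: [405.0, -164.6, 99.4]
ee_rot: [-0.002, 0.988, -0.156, -0.004]
contact_force: [-8.9, 0.5, -1.9]
finger_gap: 0.4
```

move_arm(deltas=[[0.8, 0, -0.5, 0, 0.004, 0, -1], [1.6, 0, -0.8, 0, 0.004, 0, -1], [1.6, 0, -0.8, 0, 0.004, 0, -1]])

```text
time_s: 24.18
ee_pos: [405.1, -164.4, 99.7]
ee_rot: [-0.002, 0.988, -0.156, -0.004]
contact_force: [-9.4, 0.9, -2.9]
finger_gap: 0.0
```

move_arm(deltas=[[0.8, 0, -0.5, 0, 0.004, 0, -1], [1.6, 0, -0.8, 0, 0.004, 0, -1], [1.6, 0, -0.8, 0, 0.004, 0, -1]])

```text
time_s: 24.43
ee_pos: [405.1, -164.2, 100.1]
ee_rot: [-0.002, 0.988, -0.156, -0.004]
contact_force: [-7.8, 2.1, -2.5]
finger_gap: -0.2
```

```bash
python3 -c "
from h import *
L('near',23,101)"
```

```text
target [ 403.3 -164.8  101. ]
t 24.43 pos [ 405.1 -164.2  100.1] F [-7.81  2.07 -2.46] gap -0.2 
 delta [-1.5, 1.2, -0.9] [-0.0035, 0.0082, 0.002] dist 2.1
press 8.07 d now 21.49 h 32.95
```

move_arm(deltas=[[1, 0.5, 0, 0, 0.004, 0, -1], [2, 0.5, 0, 0, 0.004, 0, -1], [2.2, 0.5, 0, 0, 0.004, 0, -1]])

```text
time_s: 24.68
ee_pos: [405.6, -164.5, 99.5]
ee_rot: [-0.003, 0.988, -0.156, -0.004]
contact_force: [-8.3, 1.8, -4.7]
finger_gap: -0.3
```

```bash
python3 -c "
from h import *
L('near',23,101)"
```

```text
target [ 403.3 -164.8  101. ]
t 24.68 pos [ 405.6 -164.5   99.5] F [-8.27  1.8  -4.65] gap -0.3 
 delta [-2.1, 1.0, -1.4] [-0.0044, 0.0083, 0.0021] dist 2.7
press 8.42 d now 20.92 h 33.46
```

move_arm(deltas=[[1, 0.3, 0, 0, 0.004, 0, -1], [2, 0.3, 0, 0, 0.004, 0, -1], [2.2, 0.3, 0, 0, 0.004, 0, -1]])

```text
time_s: 24.93
ee_pos: [406.2, -164.6, 99.0]
ee_rot: [-0.003, 0.988, -0.156, -0.004]
contact_force: [-8.5, 1.4, -2.8]
finger_gap: 0.4
```

move_arm(deltas=[[1, 0.3, 0, 0, 0.004, 0, -1], [2, 0.3, 0, 0, 0.004, 0, -1], [2.2, 0.3, 0, 0, 0.004, 0, -1]])

```text
time_s: 25.18
ee_pos: [406.8, -164.8, 98.5]
ee_rot: [-0.004, 0.988, -0.156, -0.004]
contact_force: [-8.2, 2.2, -4.6]
finger_gap: 0.0
```

```bash
python3 -c "
from h import *
L('near',23,101)"
```

```text
target [ 403.3 -164.8  101. ]
t 25.18 pos [ 406.8 -164.8   98.5] F [-8.23  2.25 -4.61] gap 0.0 
 delta [-3.3, 1.1, -2.5] [-0.006, 0.0085, 0.0024] dist 4.3
press 8.52 d now 19.73 h 34.53
```

move_arm(deltas=[[1, 0.3, -0.5, 0, 0.004, 0, -1], [2, 0.3, -1, 0, 0.004, 0, -1], [2.6, 0.3, -1, 0, 0.004, 0, -1], [3, 0.3, -1, 0, 0.004, 0, -1]])

```text
time_s: 25.52
ee_pos: [407.6, -164.9, 98.7]
ee_rot: [-0.004, 0.988, -0.156, -0.004]
contact_force: [-10.6, 2.4, -5.5]
finger_gap: -0.1
```

move_arm(deltas=[[1, 0.3, -0.5, 0, 0.004, 0, -1], [2, 0.3, -1, 0, 0.004, 0, -1], [2.6, 0.3, -1, 0, 0.004, 0, -1], [3, 0.3, -1, 0, 0.004, 0, -1]])

```text
time_s: 25.85
ee_pos: [408.3, -165.0, 99.0]
ee_rot: [-0.005, 0.988, -0.156, -0.005]
contact_force: [-10.0, 3.4, -5.3]
finger_gap: 0.1
```

```bash
python3 -c "
from h import *
L('near',23,101)"
```

```text
target [ 403.3 -164.8  101. ]
t 25.85 pos [ 408.3 -165.    99. ] F [-10.02   3.39  -5.3 ] gap 0.1 
 delta [-4.7, 1.4, -2.0] [-0.0083, 0.0119, 0.0028] dist 5.3
press 10.58 d now 18.3 h 34.05
```

move_arm(deltas=[[1, 0.3, 0, 0, 0.004, 0, -1], [2, 0.3, 0, 0, 0.004, 0, -1], [2.6, 0.3, 0, 0, 0.004, 0, -1], [2.8, 0.3, 0, 0, 0.004, 0, -1]])

```text
time_s: 26.18
ee_pos: [409.8, -165.5, 98.5]
ee_rot: [-0.005, 0.988, -0.156, -0.005]
contact_force: [-7.8, 1.4, -4.3]
finger_gap: -0.3
```

move_arm(deltas=[[1, 0.3, 0, 0, 0.004, 0, -1], [2, 0.3, 0, 0, 0.004, 0, -1], [2.6, 0.3, 0, 0, 0.004, 0, -1], [2.8, 0.3, 0, 0, 0.004, 0, -1]])

```text
time_s: 26.52
ee_pos: [412.9, -166.9, 98.6]
ee_rot: [-0.005, 0.988, -0.156, -0.002]
contact_force: [-1.2, 0.6, 0.5]
finger_gap: -0.4
```

```bash
python3 -c "
from h import *
L('near',23,101)"
```

```text
target [ 403.3 -164.8  101. ]
t 26.52 pos [ 412.9 -166.9   98.6] F [-1.16  0.62  0.47] gap -0.4 
 delta [-9.7, 1.0, -2.3] [-0.0087, 0.0058, 0.0027] dist 10.0
press 1.29 d now 13.3 h 34.38
```

move_arm(deltas=[[0.7, 0.3, 0, -0.004, 0.003, 0, -1], [1.4, 0.3, 0, -0.004, 0.003, 0, -1], [1.5, 0.3, 0, -0.004, 0.003, 0, -1]])

```text
time_s: 26.77
ee_pos: [414.6, -167.8, 98.8]
ee_rot: [-0.002, 0.988, -0.156, -0.001]
contact_force: [-1.7, -0.2, 0.8]
finger_gap: -0.2
```

move_arm(deltas=[[0.7, 0.3, 0, 0, 0.003, 0, -1], [1.4, 0.3, 0, 0, 0.003, 0, -1], [1.5, 0.3, 0, 0, 0.003, 0, -1]])

```text
time_s: 27.02
ee_pos: [415.1, -168.1, 98.7]
ee_rot: [-0.003, 0.988, -0.156, -0.0]
contact_force: [-6.2, 1.5, 2.7]
finger_gap: -0.0
```

move_arm(deltas=[[0.7, 0.3, 0, 0, 0.003, 0, -1], [1.4, 0.3, 0, 0, 0.003, 0, -1], [1.5, 0.3, 0, 0, 0.003, 0, -1]])

```text
time_s: 27.27
ee_pos: [415.2, -168.1, 98.5]
ee_rot: [-0.003, 0.988, -0.156, -0.0]
contact_force: [-7.8, 3.0, 5.2]
finger_gap: -0.3
```

```bash
python3 -c "
from h import *
L('near',23,101)"
```

```text
target [ 403.3 -164.8  101. ]
t 27.27 pos [ 415.2 -168.1   98.5] F [-7.78  2.95  5.2 ] gap -0.3 
 delta [-12.3, 0.5, -2.5] [-0.0056, 0.0012, 0.0031] dist 12.5
press 8.31 d now 10.73 h 34.49
```

move_arm(deltas=[[-4, 0, 0, 0, 0, 0, -1], [-14, 0, -5, 0, 0, 0, -1], [-20, 0, -30, 0, 0, 0, -1], [-20, 0, -70, 0, 0, 0, -1], [-20, 0, -110, 0, 0, 0, -1], [-20, 0, -110, 0, 0, 0, -1]])

```text
time_s: 27.77
ee_pos: [397.7, -163.6, 214.7]
ee_rot: [-0.001, 0.988, -0.156, 0.005]
contact_force: [-0.8, -0.4, 0.0]
finger_gap: 0.2
```

```bash
python3 -c "
from h import *
L('far',23,200)
print(env.get_state()['q'])
shot('top','t15');crop('t15',270,160,370,240,7)"
```

```text
target [ 628.7 -238.4  200. ]
t 27.77 pos [ 397.7 -163.6  214.7] F [-0.79 -0.37  0.04] gap 0.2 
 delta [242.6, 0.2, 16.9] [0.0141, -0.0052, -3.1384] dist 243.2
press -0.63 d now -219.78 h -81.74
[-0.54734136  0.2338157   2.03649756  0.00693319  0.86333402  1.33126577]
```

move_arm(deltas=[[10, 0, 0, 0, 0, -0.12, -1], [20, 0, 0, 0, 0, -0.24, -1], [30, 0, 0, 0, 0, -0.36, -1], [40, 0, 0, 0, 0, -0.48, -1], [50, 0, 0, 0, 0, -0.6, -1], [60, 0, 0, 0, 0, -0.72, -1], [70, 0, 0, 0, 0, -0.84, -1], [80, 0, 0, 0, 0, -0.96, -1], [90, 0, 0, 0, 0, -1.08, -1], [100, 0, 0, 0, 0, -1.2, -1], [110, 0, 0, 0, 0, -1.32, -1], [120, 0, 0, 0, 0, -1.44, -1]])

```text
time_s: 28.82
ee_pos: [511.0, -200.1, 211.9]
ee_rot: [0.001, 0.844, 0.537, 0.003]
contact_force: [-0.2, 0.2, 0.5]
finger_gap: 0.0
```

```bash
python3 -c "
from h import *
L('far',23,190)"
```

```text
target [ 628.7 -238.4  190. ]
t 28.82 pos [ 511.  -200.1  211.9] F [-0.18  0.22  0.51] gap 0.0 
 delta [15.0, 122.6, 22.6] [0.0079, 0.0008, -1.6926] dist 125.6
press -0.24 d now -100.68 h -78.9
```

move_arm(deltas=[[1, 8, 2, 0, 0, -0.12, -1], [2, 16, 3, 0, 0, -0.24, -1], [3, 24, 4, 0, 0, -0.36, -1], [4, 33, 5, 0, 0, -0.48, -1], [5, 42, 6, 0, 0, -0.6, -1], [6, 51, 7, 0, 0, -0.72, -1], [7, 60, 8, 0, 0, -0.84, -1], [8, 69, 9, 0, 0, -0.96, -1], [9, 78, 9, 0, 0, -1.08, -1], [10, 87, 10, 0, 0, -1.2, -1], [11, 96, 10, 0, 0, -1.32, -1], [12, 104, 10, 0, 0, -1.44, -1]])

```text
time_s: 29.82
ee_pos: [610.4, -233.3, 201.4]
ee_rot: [0.002, 0.277, 0.961, 0.002]
contact_force: [-0.3, -0.0, 0.0]
finger_gap: -0.0
```

```bash
python3 -c "
from h import *
L('far',23,160)
shot('side','s16')"
```

```text
target [ 628.7 -238.4  160. ]
t 29.82 pos [ 610.4 -233.3  201.4] F [-0.29 -0.04  0.04] gap -0.0 
 delta [-18.0, 5.2, 41.5] [0.0049, 0.0041, -0.2467] dist 45.5
press -0.26 d now 4.04 h -68.36
```

View pics/s16.png

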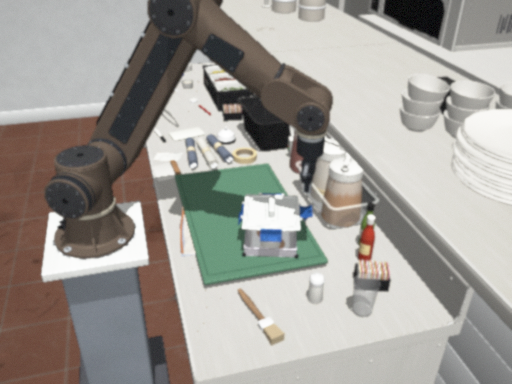

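```bash
python3 -c "
from h import *
for n,u,v,z in [('rack near-right corner',308,156,60),('rack near top z',308,156,100),('canister',285,150,150),('bottle red',339,142,100),('bottle green',322,140,80)]: print(n,px2w('top0',u,v,z).round(0))
crop('top0',200,125,400,245,4)"
```

```text
rack near-right corner [ 705. -199.   60.]
rack near top z [ 696. -194.  100.]
canister [708. -97. 150.]
bottle red [ 755. -320.  100.]
bottle green [ 768. -255.   80.]
```

View pics/top0_c.png

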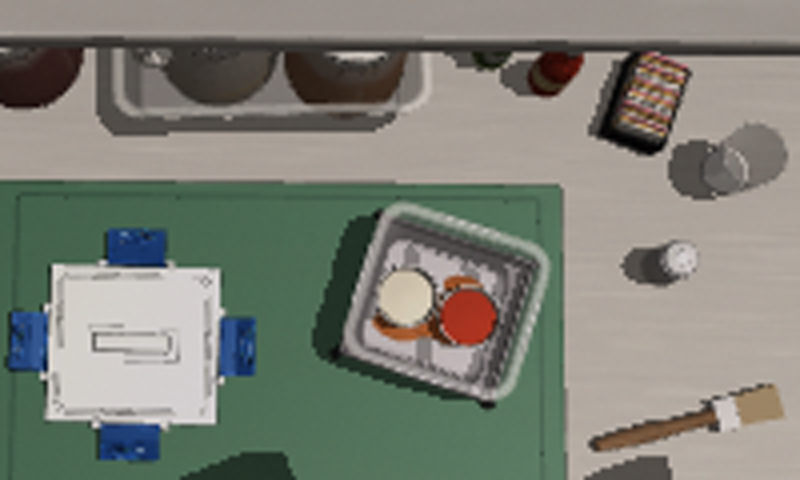

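move_arm(deltas=[[-9, 3, 10, 0.003, 0.003, -0.12, -1], [-17, 5, 25, 0.005, 0.004, -0.24, -1], [-17, 5, 35, 0.005, 0.004, -0.247, -1], [-17, 5, 41, 0.005, 0.004, -0.247, -1], [-17, 5, 41, 0.005, 0.004, -0.247, -1]])

```text
time_s: 30.28
ee_pos: [627.5, -237.8, 158.5]
ee_rot: [-0.001, 0.155, 0.988, 0.0]
contact_force: [-0.8, 0.3, 0.2]
finger_gap: -0.0
```

```bash
python3 -c "
from h import *
L('far',22,110)"
```

```text
target [ 627.7 -238.1  110. ]
t 30.28 pos [ 627.5 -237.8  158.5] F [-0.75  0.27  0.18] gap -0.0 
 delta [-0.4, -0.2, 48.5] [0.0002, -0.0022, 0.0038] dist 48.5
press -0.8 d now 21.73 h -25.52
```

move_arm(deltas=[[-0.4, 0, 7, 0, 0, 0, -1], [-0.6, 0, 14, 0, 0, 0, -1], [-0.8, 0, 21, 0, 0, 0, -1], [-0.8, 0, 28, 0, 0, 0, -1], [-0.8, 0, 34, 0, 0, 0, -1], [-0.8, 0, 38, 0, 0, 0, -1]])

```text
time_s: 30.78
ee_pos: [628.0, -237.9, 119.8]
ee_rot: [-0.001, 0.155, 0.988, 0.0]
contact_force: [-0.3, 0.3, 1.9]
finger_gap: -0.4
```

move_arm(deltas=[[0, 0, 4, 0, 0, 0, -1], [0, 0, 8, 0, 0, 0, -1], [0, 0, 11, 0, 0, 0, -1]])

```text
time_s: 31.03
ee_pos: [628.0, -237.9, 108.3]
ee_rot: [-0.001, 0.155, 0.988, 0.0]
contact_force: [0.3, -0.3, 0.1]
finger_gap: 0.1
```

move_arm(deltas=[[0, 0, 2, 0, 0, 0, -1], [0, 0, 4, 0, 0, 0, -1], [0, 0, 4, 0, 0, 0, -1]])

```text
time_s: 31.28
ee_pos: [628.1, -238.0, 104.1]
ee_rot: [-0.001, 0.155, 0.988, 0.0]
contact_force: [0.8, -0.4, 0.9]
finger_gap: 0.4
```

```bash
python3 -c "
from h import *
L('far',22,101)
shot('side','s17'); crop('s17',200,160,340,280,5)"
```

```text
target [ 627.7 -238.1  101. ]
t 31.28 pos [ 628.1 -238.   104.1] F [ 0.75 -0.45  0.88] gap 0.4 
 delta [0.4, -0.2, 3.1] [0.0003, -0.0025, 0.0035] dist 3.2
press 0.85 d now 22.4 h 28.86
```

View pics/s17_c.png

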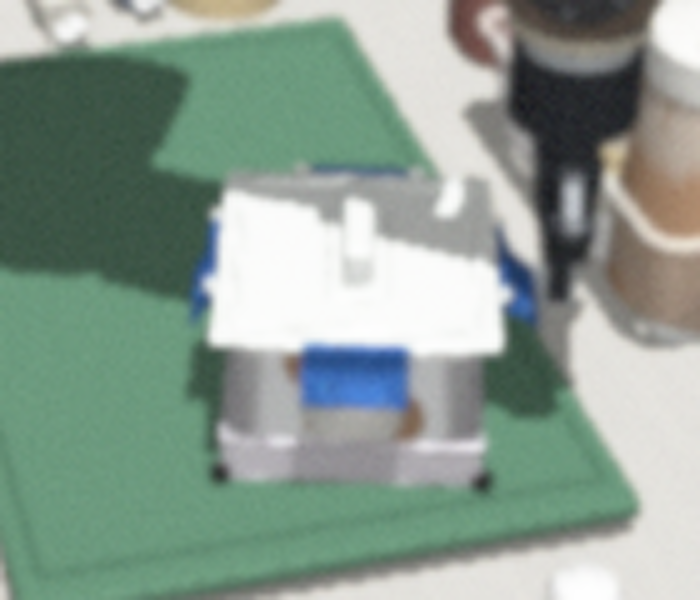

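move_arm(deltas=[[0, 0, 1.5, 0, 0, 0, -1], [0, 0, 3, 0, 0, 0, -1], [0, 0, 3, 0, 0, 0, -1]])

```text
time_s: 31.58
ee_pos: [628.3, -238.0, 101.2]
ee_rot: [-0.001, 0.155, 0.988, 0.0]
contact_force: [3.0, -0.9, 0.5]
finger_gap: 0.0
```

move_arm(deltas=[[0.7, 0, 0, 0, 0, 0, -1], [1.4, 0, 0, 0, 0, 0, -1], [1.4, 0, 0, 0, 0, 0, -1]])

```text
time_s: 31.83
ee_pos: [627.9, -238.0, 101.3]
ee_rot: [0.0, 0.155, 0.988, -0.0]
contact_force: [8.0, -2.7, -3.1]
finger_gap: 0.0
```

move_arm(deltas=[[0.7, 0, 0, 0, 0, 0, -1], [1.4, 0, 0, 0, 0, 0, -1], [1.4, 0, 0, 0, 0, 0, -1]])

```text
time_s: 32.08
ee_pos: [627.8, -238.0, 101.4]
ee_rot: [0.002, 0.156, 0.988, -0.0]
contact_force: [8.8, -1.8, -4.7]
finger_gap: -0.0
```

move_arm(deltas=[[0.7, 0, 0, 0, 0, 0, -1], [1.4, 0, 0, 0, 0, 0, -1], [1.4, 0, 0, 0, 0, 0, -1]])

```text
time_s: 32.33
ee_pos: [627.8, -238.0, 101.5]
ee_rot: [0.004, 0.156, 0.988, -0.001]
contact_force: [9.4, -2.7, -4.0]
finger_gap: 0.5
```

move_arm(deltas=[[0.7, 0, 0, 0, 0, 0, -1], [1.4, 0, 0, 0, 0, 0, -1], [1.4, 0, 0, 0, 0, 0, -1]])

```text
time_s: 32.58
ee_pos: [627.9, -238.0, 101.6]
ee_rot: [0.006, 0.156, 0.988, -0.001]
contact_force: [11.3, -2.4, -3.4]
finger_gap: 0.0
```

```bash
python3 -c "
from h import *
L('far',22,101)"
```

```text
target [ 627.7 -238.1  101. ]
t 32.58 pos [ 627.9 -238.   101.6] F [11.25 -2.43 -3.45] gap 0.0 
 delta [0.1, -0.1, 0.6] [-0.0004, 0.0121, 0.0029] dist 0.6
press 11.45 d now 22.13 h 31.42
```

move_arm(deltas=[[0.8, 0, 0.6, 0, 0.004, 0, -1], [1.5, 0, 1.2, 0, 0.004, 0, -1], [1.8, 0, 1.5, 0, 0.004, 0, -1]])

```text
time_s: 32.83
ee_pos: [627.0, -237.7, 100.2]
ee_rot: [0.005, 0.156, 0.988, -0.001]
contact_force: [6.2, -1.7, 0.6]
finger_gap: 0.4
```

```bash
python3 -c "
from h import *
L('far',22,101)"
```

```text
target [ 627.7 -238.1  101. ]
t 32.83 pos [ 627.  -237.7  100.2] F [ 6.24 -1.74  0.58] gap 0.4 
 delta [-0.8, -0.1, -0.8] [-0.0005, 0.0104, 0.0027] dist 1.1
press 6.47 d now 21.2 h 32.78
```

move_arm(deltas=[[0.8, 0, 0.5, 0, 0.004, 0, -1], [1.6, 0, 1, 0, 0.004, 0, -1], [2, 0, 1.2, 0, 0.004, 0, -1]])

```text
time_s: 33.08
ee_pos: [625.8, -237.3, 99.2]
ee_rot: [0.004, 0.156, 0.988, -0.001]
contact_force: [6.2, -1.3, -2.4]
finger_gap: -0.5
```

move_arm(deltas=[[0.8, 0, 0.5, 0, 0.004, 0, -1], [1.6, 0, 1, 0, 0.004, 0, -1], [2, 0, 1.2, 0, 0.004, 0, -1]])

```text
time_s: 33.33
ee_pos: [624.5, -236.9, 98.0]
ee_rot: [0.003, 0.156, 0.988, -0.001]
contact_force: [4.5, -2.4, -1.6]
finger_gap: 0.3
```

move_arm(deltas=[[0.8, 0, 0.5, 0, 0.004, 0, -1], [1.6, 0, 1, 0, 0.004, 0, -1], [2, 0, 1.2, 0, 0.004, 0, -1]])

```text
time_s: 33.58
ee_pos: [622.7, -236.3, 96.7]
ee_rot: [0.001, 0.156, 0.988, -0.001]
contact_force: [3.9, -0.3, -1.2]
finger_gap: 0.2
```

```bash
python3 -c "
from h import *
L('far',22,101)"
```

```text
target [ 627.7 -238.1  101. ]
t 33.58 pos [ 622.7 -236.3   96.7] F [ 3.92 -0.29 -1.2 ] gap 0.2 
 delta [-5.3, -0.2, -4.3] [-0.0007, 0.0026, 0.0027] dist 6.8
press 3.82 d now 16.67 h 36.27
```

move_arm(deltas=[[0.8, 0, 0, 0, 0, 0, -1], [1.6, 0, 0, 0, 0, 0, -1], [1.8, 0, 0, 0, 0, 0, -1]])

```text
time_s: 33.83
ee_pos: [620.5, -235.5, 96.5]
ee_rot: [0.001, 0.156, 0.988, -0.0]
contact_force: [2.5, -0.8, -1.1]
finger_gap: -0.0
```

move_arm(deltas=[[0.8, 0, 0, 0, 0, 0, -1], [1.5, 0, 0, 0, 0, 0, -1], [1.5, 0, 0, 0, 0, 0, -1]])

```text
time_s: 34.08
ee_pos: [619.1, -235.1, 96.6]
ee_rot: [0.001, 0.156, 0.988, -0.0]
contact_force: [2.3, -0.7, -2.3]
finger_gap: -0.2
```

move_arm(deltas=[[0.8, 0, 0, 0, 0, 0, -1], [1.5, 0, 0, 0, 0, 0, -1], [1.5, 0, 0, 0, 0, 0, -1]])

```text
time_s: 34.33
ee_pos: [618.6, -235.0, 96.8]
ee_rot: [0.002, 0.156, 0.988, -0.001]
contact_force: [7.2, -1.7, -3.7]
finger_gap: 0.1
```

```bash
python3 -c "
from h import *
L('far',22,101)"
```

```text
target [ 627.7 -238.1  101. ]
t 34.33 pos [ 618.6 -235.    96.8] F [ 7.19 -1.67 -3.74] gap 0.1 
 delta [-9.7, -0.1, -4.2] [-0.0008, 0.0046, 0.0026] dist 10.5
press 7.35 d now 12.36 h 36.24
```

move_arm(deltas=[[0.8, 0, 0.3, 0, 0.002, 0, -1], [1.5, 0, 0.5, 0, 0.002, 0, -1], [1.7, 0, 0.5, 0, 0.002, 0, -1]])

```text
time_s: 34.58
ee_pos: [618.4, -235.0, 96.7]
ee_rot: [0.003, 0.156, 0.988, -0.001]
contact_force: [10.6, -2.6, -3.3]
finger_gap: 0.1
```

move_arm(deltas=[[0.8, 0, 0, 0, 0.002, 0, -1], [1.5, 0, 0, 0, 0.002, 0, -1], [1.8, 0, 0, 0, 0.002, 0, -1]])

```text
time_s: 34.83
ee_pos: [618.3, -235.0, 97.0]
ee_rot: [0.004, 0.156, 0.988, -0.001]
contact_force: [12.7, -3.6, -5.8]
finger_gap: -0.1
```

```bash
python3 -c "
from h import *
L('far',22,101)"
```

```text
target [ 627.7 -238.1  101. ]
t 34.83 pos [ 618.3 -235.    97. ] F [12.7  -3.61 -5.79] gap -0.1 
 delta [-10.0, -0.0, -3.9] [-0.0014, 0.0092, 0.0023] dist 10.7
press 13.19 d now 12.06 h 36.0
```

move_arm(deltas=[[-3, 0, 0, 0, 0, 0, -1], [-10, 0, 0, 0, 0, 0, -1], [-10, 0, -25, 0, 0, 0, -1], [-10, 0, -65, 0, 0, 0, -1], [-10, 0, -100, 0, 0, 0, -1], [20, 0, -130, 0, 0, 0, -1], [60, 0, -150, 0, 0, 0, -1], [90, 0, -160, 0, 0, 0, -1], [90, 0, -160, 0, 0, 0, -1]])

```text
time_s: 35.58
ee_pos: [527.6, -205.0, 259.2]
ee_rot: [0.005, 0.156, 0.988, -0.002]
contact_force: [0.5, -0.9, -0.3]
finger_gap: -0.1
```

```bash
python3 - <<'E'
from fit import *
shot('wrist','w18'); s=env.get_state(); print(s['time_s'],s['ee_pos'],s['contact_force'])
l=refine('w18',np.r_[LC,LY],133,w=6); draw('w18',l,[133],'d18')
shot('side','s18'); crop('s18',200,160,340,280,5)
E
```

```text
35.6333 [ 529.68349491 -205.94513393  258.33063664] [ 0.83902503  0.51108952 -0.21334841]
w18 fit [ 5.157599e+02 -2.024803e+02 -3.117000e-01] [(25, -0.36), (11, -0.54), (23, -0.44), (25, -0.23)]
```

View pics/d18.png

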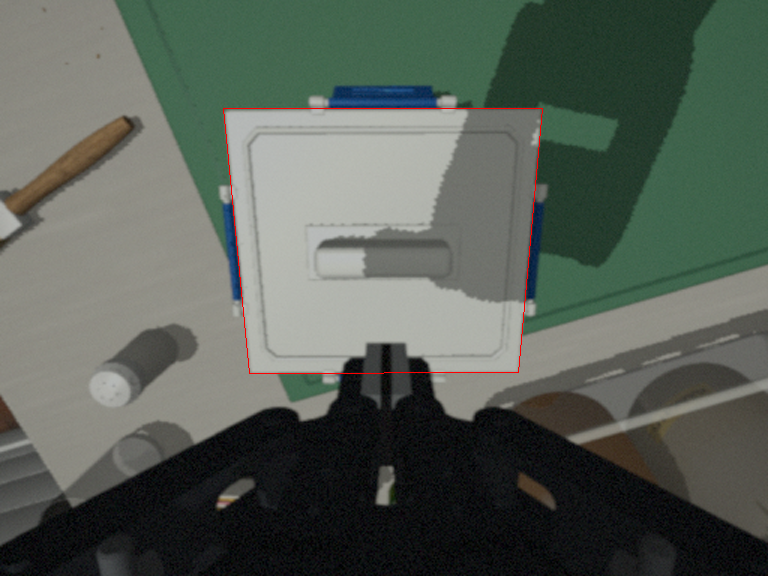

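View pics/s18_c.png

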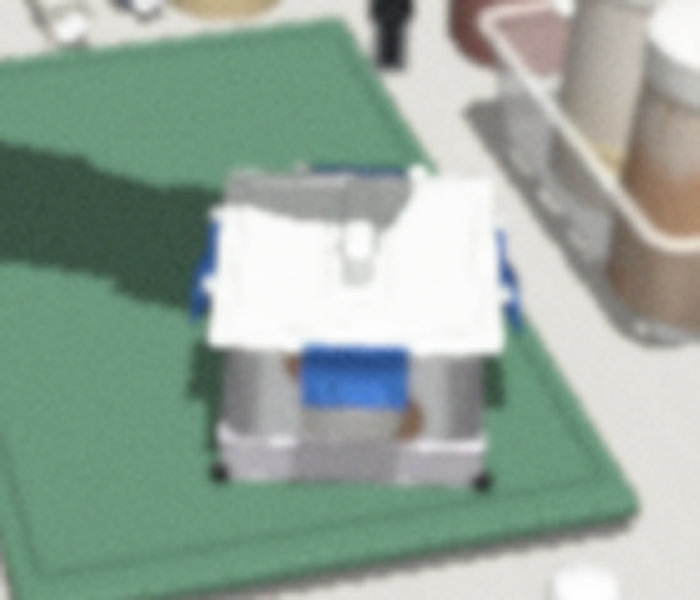

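```bash
python3 - <<'E'
from clip import *
for s in ['near','left','right']:
  for th,b in [(0,0),(0,.4),(.15,.4),(.35,0),(.35,.4)]:
    print(s,th,b,(proj('w18',clip_pts(s,th,b))[[0,4,5]]*1.5).round(0).astype(int).tolist())
im=cv2.imread('pics/w18.png')[45:240,130:380]; cv2.imwrite('pics/e18.png',cv2.resize(im,None,fx=3.1,fy=3.1,interpolation=cv2.INTER_CUBIC))
E
```

```text
near 0 0 [[439, 95], [433, 101], [336, 101]]
near 0 0.4 [[439, 95], [434, 87], [336, 87]]
near 0.15 0.4 [[439, 95], [434, 78], [335, 78]]
near 0.35 0 [[439, 96], [434, 80], [335, 80]]
near 0.35 0.4 [[439, 96], [435, 66], [334, 66]]
left 0 0 [[536, 299], [520, 283], [528, 195]]
left 0 0.4 [[536, 299], [533, 284], [542, 196]]
left 0.15 0.4 [[536, 299], [541, 284], [550, 196]]
left 0.35 0 [[536, 300], [539, 284], [548, 196]]
left 0.35 0.4 [[536, 300], [551, 286], [561, 197]]
right 0 0 [[223, 201], [241, 195], [249, 282]]
right 0 0.4 [[223, 201], [228, 195], [236, 283]]
right 0.15 0.4 [[222, 201], [219, 195], [228, 284]]
right 0.35 0 [[222, 201], [221, 195], [230, 283]]
right 0.35 0.4 [[222, 201], [208, 196], [218, 285]]
```

View pics/e18.png

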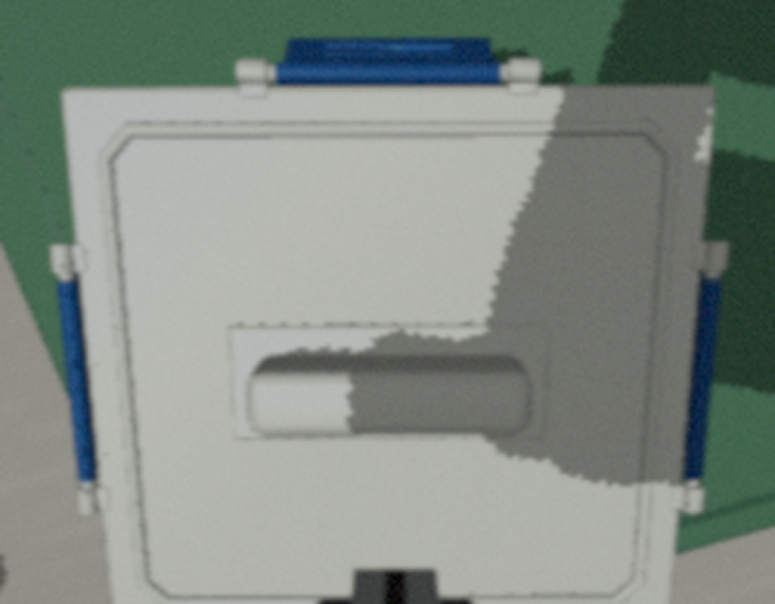

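```bash
python3 -c "
from h import *
print(env.close_job())"
```

```text
the job is handed in; nothing more can be done
None
```

The lid is home on the pan and all four clips are folded down. I handed the job in at about 35.6 s of the 72 s allowed; it reports no verdict, so what follows is from my own checks.

- **Lid:** I lowered it until it met a firm stop at the computed home height, pressed lightly to 12 N and only then let go. The wrist camera then put it level on the pan and about 0.2 mm from where I had measured the pan.
- **Left, near and far clips:** on each I felt the push build (about 6 to 12 N), fall away, then meet the stop. Final test presses were about 16, 10 and 14 N. On the left and near clips the last picture fits a closed angle of 0. The hand hid the far clip in that picture, but the side view shows it down.
- **Right clip:** I did not feel its snap. It seems to have gone over while I was still folding it down, because the push only fell from about 3 N to nothing before the stop. Its stop position, a test press to about 14 N and the pictures all fit a closed clip with a bent tab.

The largest force I read on any clip was about 16 N, but I could read forces only at the end of each move. The last lid fit, with part of it hidden by the hand, differs from the earlier one by about 0.9 mm, which is within the calibration. I kept clear of the cutlery roll and the shaker throughout, but did not measure them again at the end.

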